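Put nuts and pears away in the pantry box

TASK

Put the walnuts and the pears away in the wooden pantry box: tip the walnuts out of their bowl into the box, stand the empty bowl upright back on its cork mat, and put in every pear standing about on the table. When all are in, fit the cover: hook one edge under the box's lip, then swing the other edge down until the cover lies flat, fully home in its recess. Leave the other tableware where it is.

Things in the scene. Friction and masses are not known exactly. Their poses are not given: they have to be found in the camera images.
- box: Heavy wooden pantry box, open on top, fixed. Outside 220 mm (its x) by 210 mm (its y). Origin: centre of its underside; -x is the lip side, towards the robot (yaw within 0.25 rad). Inside 180 (x) by 170 (y) mm, floor at z = 8 mm. Walls 12 mm thick; their tops, z = 93 mm, are the cover's seat. Outer boards at the sides (inner faces y = +-97 mm) and far end (x = 102 mm) rise to z = 103 mm.
- box_lip (a point): Middle of the lip's free lower edge, at box x = -82, y = 0, z = 110 mm; axes as the box's. The lip is 8 mm thick and reaches from the near outer board (inner face at box x = -102 mm, top at z = 118 mm) over the near 20 mm of the seat, leaving 17 mm of height under it, along the whole near side.
- cover: Loose wooden cover, a panel 196 mm (its x) by 184 mm (its y) by 8 mm, 0.3 kg, flat on the table at the start. Origin: centre of its underside, z up. Handle: a bar on its middle, 14 mm wide in x, 90 mm long in y, z = 8 to 44 mm. Same either way round: either 184 mm edge may go under the lip. Home, its origin is at box x = y = 0 (play +-4 and +-5 mm), z = 93 mm.
- cover_edge_a (a point): Middle of the cover's edge at its x = -98 mm, at half its thickness; axes as the cover's.
- cover_edge_b (a point): Middle of the cover's edge at its x = +98 mm, at half its thickness; axes as the cover's.
- mat: Round cork mat, 150 mm across, 4 mm thick, fixed to the table; origin: centre of its underside. The bowl stands on it.
- bowl: Loose dark wooden nut bowl, 0.16 kg; origin: centre of its underside, z up. Flares from 37 mm radius at the foot to 65 mm at the rim, 50 mm high; walls 5, bottom 6 mm. Its round level handle, 16 mm in diameter, runs along +y at z = 42 mm out to y = 150 mm; free to grip from y = 75 to 145 mm. Handle points left (+y), within 0.4 rad. The nuts roll out when it is tipped about 75 degrees.
- walnut1: Walnut, a ball 28 mm in diameter, 12 g, lying in the bowl at the start; origin: its centre. Two to four are present; None when absent.
- walnut2: Walnut, a ball 28 mm in diameter, 12 g, lying in the bowl at the start; origin: its centre. Two to four are present; None when absent.
- walnut3: Walnut, a ball 28 mm in diameter, 12 g, lying in the bowl at the start; origin: its centre. Two to four are present; None when absent.
- walnut4: Walnut, a ball 28 mm in diameter, 12 g, lying in the bowl at the start; origin: its centre. Two to four are present; None when absent.
- pear1: Small green-yellow pear, 70 g, standing on the table at the start: belly 48 mm in diameter, round, foot flat, narrowing to the top, 66 mm tall (plus a thin stem that is only seen). Origin: centre of the belly, 24 mm above the foot; z points to the stem. Two to four are present; None when absent.
- pear2: Small green-yellow pear, 70 g, standing on the table at the start: belly 48 mm in diameter, round, foot flat, narrowing to the top, 66 mm tall (plus a thin stem that is only seen). Origin: centre of the belly, 24 mm above the foot; z points to the stem. Two to four are present; None when absent.
- pear3: Small green-yellow pear, 70 g, standing on the table at the start: belly 48 mm in diameter, round, foot flat, narrowing to the top, 66 mm tall (plus a thin stem that is only seen). Origin: centre of the belly, 24 mm above the foot; z points to the stem. Two to four are present; None when absent.
- pear4: Small green-yellow pear, 70 g, standing on the table at the start: belly 48 mm in diameter, round, foot flat, narrowing to the top, 66 mm tall (plus a thin stem that is only seen). Origin: centre of the belly, 24 mm above the foot; z points to the stem. Two to four are present; None when absent.
- goblet1: Bystander: green glass goblet, the one beside the nut bowl. 120 mm tall, 74 mm across; origin at the foot. To be left alone.
- saltdish: Bystander: white salt dish. 64 mm across, 32 mm high; origin at the foot. To be left alone.
- spoon: Bystander: spoon with a thick wooden handle and steel bowl. 120 mm long, 20 mm thick, lying flat along its x; origin at its middle. To be left alone.
There are look-alikes about, which are no part of the job. Leave any red or white look-alike of the walnut2 alone.

How it is judged:
By the outcome, as a careful person would: the job done as asked, in the order asked, and still so for the second after the job is handed in, with the robot touching nothing.
Of pear1, pear2, pear3, pear4 only 2 to 4 are there at a start; the rules pass over those that are not, and their reading is None.
Of walnut1, walnut2, walnut3, walnut4 only 2 to 4 are there at a start; the rules pass over those that are not, and their reading is None.
At some moment in a run one of pear1, pear2, pear3, pear4, cover may be knocked a few centimetres aside while the robot is not near it.
It also fails if it takes over 210 s, if anything falls off the work surface, if the arm or the gripper's body presses on something with over 40 N, if the wrist force passes 120 N, or if a joint passes its speed limit or range.

ROBOT

A 6-joint arm with a two-finger parallel gripper is mounted at the origin on the work surface. World frame = base frame: x ahead of the robot, y to its left, z up, the work surface at z = 0. Lengths are in m, angles in rad, forces in N, time in s.
With the tool pointing down it reaches from about 0.35 to 0.775 m from the base axis. Payload 7.3 kg.
Tool frame: the origin (TCP) lies midway between the tips of the shut fingers; the grasp point (between the pads) lies 19 mm behind it (robot.grip_depth is the z of the grasp point in the tool frame, in m); z points along the fingers, y is the line along which they close (so a half turn about z gives the same grasp; the last joint's range is limited). The gripper opens to 92 mm and grips with 3 to 60 N. Pads are 19 mm wide; open, the fingers measure 130 mm over their backs; the gripper's body (75 mm by 190 mm) begins 47 mm behind the grasp point.
Start: joints at [-1.462, 0.342, 1.524, -0, 1.275, -0.146], TCP at [0.132, -0.508, 0.192] pointing down, gripper open.
Joint ranges: [-2.53, 2.53], [-0.77, 2.02], [0.04, 2.7], [-1, 4.14], [0.28, 2.66], [-3.11, 3.11]. Speed limits (rad/s): [2.57, 2.57, 3.14, 3.14, 3.14, 3.14].

INTERFACE

Orientations are given as [roll, pitch, yaw] about the fixed x, y, z axes, in that order (R = Rz(yaw) Ry(pitch) Rx(roll)).
In Python, from cell import robot, viewer gives the robot as it stands.
- The arm moves only by the tool step_arm, never from a script. Its argument "increments" is a list of rows, each an object with "delta_pos": the shift along the tool's x, y, z in cm, a list of three; "dr": the turn, a rotation vector about the tool's x, y, z in degrees, a list of three; "fingers": the closure, from -1 (fully open) to 1 (shut), so that 0 is half open. In form: [{"delta_pos": [tx, ty, tz], "dr": [wx, wy, wz], "fingers": fingers}, ...]. A call has exactly 5 rows; each row is the pose to reach, as a shift and turn from the pose commanded when the call began, along the tool's axes at that moment; what a row does not reach only later rows make up. A row lasts 1/8 s, in which the tool goes at most 62.5 mm and 10.7 degrees, less where a joint would pass 70% of its speed; a pose out of reach is approached as far as the arm can. A call with a gripper value outside its range is refused whole. The fingers move at their own pace and stop on an object; "newtons" is the grip in N (left out, the last holds). Time passes only in rows, so rows that repeat a pose let the fingers close, or fill a call up. It gives the time, the measured TCP pose, the force, the opening and the grip force at its end, in the units of the state.
- robot.observe(): the state, without advancing time (a new reading comes with each control period).
- viewer.read_camera(name): name is "side" or "top"; returns the picture (400x640x3 uint8, red, green, blue); there is no depth.
- viewer.camera_params(name): a dict with "K" (3x3 intrinsics, pixels), "k1" (the pictures are not rectified: a ray, as slopes to the right and down, at radius r is drawn at 1 + k1 r^2 times it, then the intrinsics apply), "T" (4x4, takes a point from camera to world coordinates). Camera axes: x right, y down, z forward; pixel columns grow to the right and rows downward; lengths in m; the calibration is good to about 2 mm. A picture is of the moment at which its call begins. camera_params takes no time and is no camera call.
- robot.hand_in(): hands the job in; it is judged then, once.
The state is a dict: "time": time; "qpos": joint angles; "qvel": joint speeds; "joint_efforts": joint torques, N m; "tool_pos": TCP position; "tool_rot": TCP orientation; "contact_force": force on the tool from outside, world axes, zero at the start; "torque": the same for the moment, N m; "opening": finger opening in m; "grip_force": force on a finger pad.
Only numpy, scipy, OpenCV 4.12 (cv2) and the standard library are available. Lean on these libraries where they do the work, as an engineer would, in place of code of your own. Each camera call takes 0.05 s, during which the arm holds its last target. There are 200 camera calls.

## Working session

There is one attempt and no reset: what is moved stays moved. The work goes in short steps, Python scripts to look and compute and a tool call to move; the robot and the scene stay as the last step left them, time stands still between calls to the robot, and variables do not carry over. Pictures are saved under pics/ and viewed, at most 14 in all, crops included, and the job is handed in when it is done.

Besides the shell and the picture viewer there is one more tool, called after "Request:" as name(argument=value, ...) on one line, values as JSON. step_arm: Moves the arm, as the interface text tells. Its arguments: {"type":"object","properties":{"increments":{"type":"array"},"newtons":{"type":"number"}},"required":["increments"]}

```bash
ls; mkdir -p pics; python3 - <<'E'
from cell import robot, viewer
import cv2
for n in ("top","side"):
    p=viewer.camera_params(n); print(n,p["K"],p["k1"],p["T"])
    cv2.imwrite(f"pics/{n}0.png",viewer.read_camera(n)[:,:,::-1])
print(robot.observe(), robot.grip_depth)
E
```

```text
pics
top [[366.82655979   0.         314.19042794]
 [  0.         366.82655979 193.58166871]
 [  0.           0.           1.        ]] -0.0032672701529403107 [[-0.01807229 -0.98177073  0.18920787  0.35437214]
 [-0.9997411   0.01512736 -0.01699722  0.04144081]
 [ 0.01382515 -0.18946606 -0.98178994  1.06898585]
 [ 0.          0.          0.          1.        ]]
side [[494.88059039   0.         320.77313837]
 [  0.         494.88059039 198.97600014]
 [  0.           0.           1.        ]] 0.007735691089624922 [[-0.68948132 -0.42817236  0.58419512 -0.15426434]
 [-0.72394879  0.38214968 -0.5743342   0.67598678]
 [ 0.02266405 -0.81892005 -0.57345993  0.76087408]
 [ 0.          0.          0.          1.        ]]
{'time': 0.1, 'qpos': array([-1.46203283e+00,  3.42665125e-01,  1.52489141e+00,  1.07302457e-05,
        1.27536134e+00, -1.45977208e-01]), 'qvel': array([ 1.07824986e-03, -2.04797992e-03, -3.30235298e-03, -2.63906682e-04,
       -7.98584389e-05, -1.84499940e-04]), 'joint_efforts': array([ 1.34045338e-03, -4.32002878e+01, -2.44694817e+01,  7.18088890e-02,
        5.25118271e-02, -5.02151545e-05]), 'tool_pos': array([ 0.13229179, -0.50766353,  0.1910187 ]), 'tool_rot': array([-3.14028303e+00, -2.02916784e-04,  2.54737444e-01]), 'contact_force': array([ 0.29936443, -0.34990577, -1.04123782]), 'torque': array([0.0232382 , 0.00249645, 0.04604513]), 'grip_force': 0.0, 'opening': 0.09185748399566057} -0.0188
```

View pics/top0.png

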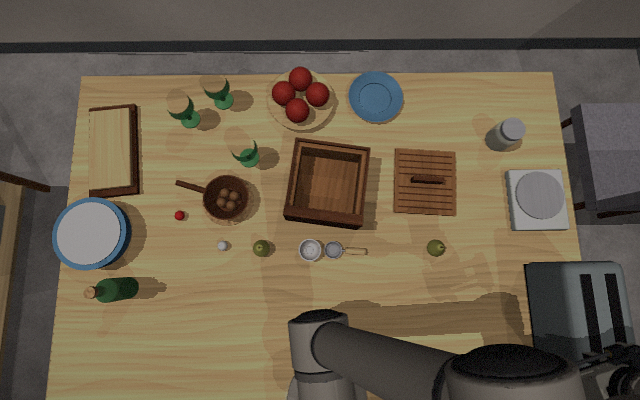

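View pics/side0.png

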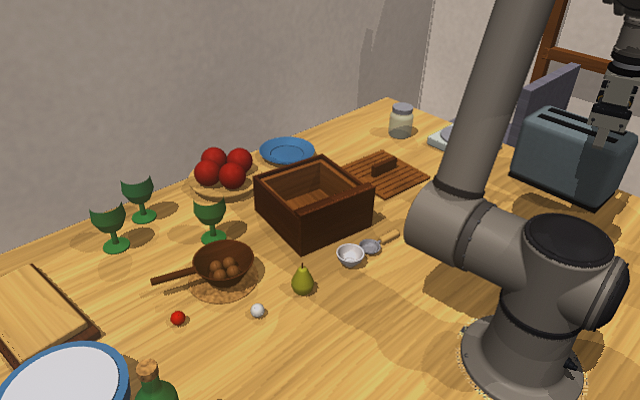

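The top view shows pears at (261,248) and (436,248), the bowl at (226,198), the box at (328,184) and the cover at (425,182). The look-alikes are a red ball at (180,215), a white ball at (223,245) and the red apples at (300,95). The arm may be hiding another pear.

```bash
cat > h.py <<'E'
import numpy as np, cv2
from cell import robot, viewer
from scipy.spatial.transform import Rotation as R
def ray(n,u,v):
    p=viewer.camera_params(n);K=p["K"]
    d=np.array([(u-K[0,2])/K[0,0],(v-K[1,2])/K[1,1]]);s=d.copy()
    for _ in range(5): s=d/(1+p["k1"]*(s@s))
    return p["T"][:3,3],p["T"][:3,:3]@np.array([*s,1])
def pw(n,u,v,z):
    o,d=ray(n,u,v); return o+d*(z-o[2])/d[2]
def proj(n,P):
    p=viewer.camera_params(n);K=p["K"];T=p["T"]
    c=(np.atleast_2d(P)-T[:3,3])@T[:3,:3]; s=c[:,:2]/c[:,2:]
    s=s*(1+p["k1"]*(s**2).sum(1,keepdims=True)); return s*[K[0,0],K[1,1]]+[K[0,2],K[1,2]]
def crop(n,x0,y0,x1,y1,f,name,img=None):
    im=viewer.read_camera(n) if img is None else img
    c=cv2.resize(im[y0:y1,x0:x1],None,fx=f,fy=f,interpolation=cv2.INTER_CUBIC)
    cv2.imwrite(f"pics/{name}.png",c[:,:,::-1])
def toolmove(target_pos,target_R=None):
    """delta in cm, rotvec deg, from the measured pose"""
    s=robot.observe(); R0=R.from_euler("xyz",s["tool_rot"])
    d=R0.inv().apply(np.array(target_pos)-s["tool_pos"])*100
    r=np.zeros(3) if target_R is None else (R0.inv()*target_R).as_rotvec(degrees=True)
    print("cm",d.round(1),"deg",r.round(1))
def down(yaw): return R.from_euler("xyz",[np.pi,0,yaw])
E
python3 -c "
from h import *
crop('top',165,130,465,270,2.6,'c1')"
```

```text
(no output)
```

View pics/c1.png

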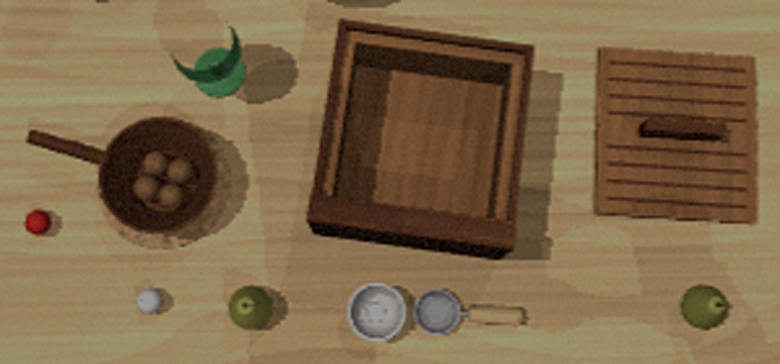

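The crop shows the bowl holding 4 brown walnuts at (158,174) with its handle end at (30,137). The box's far corners are at (340,20) and (534,46). The cover corners are at (598,47), (755,57), (757,221) and (596,212). The pears are at (250,307) and (706,306).

```bash
python3 - <<'E'
from h import *
from scipy.optimize import least_squares
c=lambda x,y:((x+.5)/2.6-.5+165,(y+.5)/2.6-.5+130)
def fit(pts,px,x0):
    def f(q):
        Rz=R.from_euler('z',q[2])
        return (proj('top',Rz.apply(pts)+[q[0],q[1],0])-px).ravel()
    r=least_squares(f,x0); print(r.x.round(4),'res px',r.fun.round(1)); return r.x
# box
bp=np.array([[.110,.105,.103],[.110,-.105,.103],[-.11,.105,.118],[-.11,-.105,.118]])
fit(bp,np.array([c(340,20),c(534,46),c(308,222),c(514,249)]),[.5,0,0])
cp=np.array([[.098,.092,.008],[.098,-.092,.008],[-.098,-.092,.008],[-.098,.092,.008]])
fit(cp,np.array([c(598,47),c(755,57),c(757,221),c(596,212)]),[.5,-.25,0])
print('bowl',pw('top',*c(158,174),.054),'hend',pw('top',*c(29,136),.046))
for p in [(250,307),(704,306)]: print('pear',pw('top',*c(*p),.024))
print('goblet foot',pw('top',*c(220,85),.0), 'salt',pw('top',*c(378,312),.032),'spoon',pw('top',*c(480,312),.01))
print('white',pw('top',*c(150,300),.012),'red',pw('top',*c(38,222),.014))
print('side pear',pw('side',303,284,.024))
E
```

```text
[ 0.5751 -0.0125 -0.1505] res px [-0.5 -0.1  0.4 -0.1 -0.3 -0.1  0.4  0.2]
[ 0.5926 -0.3075 -0.0758] res px [-0.1 -0.3  0.1 -0.5  0.3  0.5 -0.4  0.2]
bowl [0.54514747 0.2728843  0.054     ] hend [0.59112233 0.41657126 0.046     ]
pear [0.40269605 0.17636814 0.024     ]
pear [ 0.39510133 -0.31772467  0.024     ]
goblet foot [0.65902926 0.21652993 0.        ] salt [0.39460827 0.03787993 0.032     ] spoon [ 0.39348957 -0.07437781  0.01      ]
white [0.41273777 0.28733991 0.012     ] red [0.50057189 0.41318988 0.014     ]
side pear [0.39757015 0.17847516 0.024     ]
```

Request:
step_arm(increments=[{"delta_pos": [4.4, -2, -1], "dr": [0, 0, 0], "fingers": -1}, {"delta_pos": [8.8, -4, -2], "dr": [0, 0, 0], "fingers": -1}, {"delta_pos": [13.2, -6, -3], "dr": [0, 0, 0], "fingers": -1}, {"delta_pos": [17.6, -8, -4], "dr": [0, 0, 0], "fingers": -1}, {"delta_pos": [22, -10, -5], "dr": [0, 0, 0], "fingers": -1}], newtons=55)

```text
time: 0.78
tool_pos: [0.321, -0.3546, 0.2418]
tool_rot: [-3.141, 0.0, 0.255]
contact_force: [0.5, -0.1, 0.3]
opening: 0.0919
grip_force: 0.0
```

Request:
step_arm(increments=[{"delta_pos": [4.4, -2, 0], "dr": [0, 0, 0], "fingers": -1}, {"delta_pos": [8.8, -4, -1], "dr": [0, 0, 0], "fingers": -1}, {"delta_pos": [13.2, -6, -1], "dr": [0, 0, 0], "fingers": -1}, {"delta_pos": [17.6, -8, -2], "dr": [0, 0, 0], "fingers": -1}, {"delta_pos": [22, -10, -3], "dr": [0, 0, 0], "fingers": -1}])

```text
time: 1.4
tool_pos: [0.5087, -0.2024, 0.2716]
tool_rot: [-3.141, 0.001, 0.255]
contact_force: [0.3, -1.5, 0.2]
opening: 0.0919
grip_force: 0.0
```

```bash
python3 - <<'E'
from h import *
s=robot.observe(); print(s['qpos'].round(3),s['tool_pos'],s['tool_rot'],s['time'])
import json; open('log','a').write(json.dumps([s['qpos'].tolist(),s['tool_pos'].tolist(),s['tool_rot'].tolist()])+'\n')
E
```

```text
[-0.519  0.337  1.311 -0.     1.494  0.797] [ 0.5086509  -0.202363    0.27156969] [-3.14125941e+00  6.29116425e-04  2.54795873e-01] 1.4
```

Request:
step_arm(increments=[{"delta_pos": [0, 0, 0], "dr": [10, 5, 0], "fingers": -1}, {"delta_pos": [0, 0, 0], "dr": [20, 10, 0], "fingers": -1}, {"delta_pos": [0, 0, 0], "dr": [30, 15, 0], "fingers": -1}, {"delta_pos": [0, 0, 0], "dr": [35, 15, 0], "fingers": -1}, {"delta_pos": [0, 0, 0], "dr": [35, 15, 0], "fingers": -1}])

```text
time: 2.02
tool_pos: [0.5073, -0.205, 0.2693]
tool_rot: [-2.515, -0.243, 0.172]
contact_force: [0.2, -0.7, -0.5]
opening: 0.0915
grip_force: 0.0
```

```bash
python3 - <<'E'
from h import *
s=robot.observe(); print(s['qpos'].round(3),s['tool_pos'],s['tool_rot'],s['time'])
import json; open('log','a').write(json.dumps([s['qpos'].tolist(),s['tool_pos'].tolist(),s['tool_rot'].tolist()])+'\n')
E
```

```text
[-0.846  0.547  1.189  0.513  1.836  0.501] [ 0.5072802  -0.20499081  0.26928914] [-2.51453948 -0.24258755  0.17206492] 2.025
```

Request:
step_arm(increments=[{"delta_pos": [0, 0, 0], "dr": [-10, -5, 0], "fingers": -1}, {"delta_pos": [0, 0, 0], "dr": [-20, -10, 0], "fingers": -1}, {"delta_pos": [0, 0, 0], "dr": [-30, -15, 0], "fingers": -1}, {"delta_pos": [0, 0, 0], "dr": [-35, -15, 0], "fingers": -1}, {"delta_pos": [0, 0, 0], "dr": [-35, -15, 0], "fingers": -1}])

```text
time: 2.65
tool_pos: [0.5081, -0.2009, 0.2737]
tool_rot: [3.139, -0.003, 0.26]
contact_force: [0.5, -0.3, 0.7]
opening: 0.0922
grip_force: 0.0
```

```bash
python3 - <<'E'
from h import *
s=robot.observe(); print(s['qpos'].round(3),s['tool_pos'],s['tool_rot'],s['time'])
import json; open('log','a').write(json.dumps([s['qpos'].tolist(),s['tool_pos'].tolist(),s['tool_rot'].tolist()])+'\n')
crop('top',0,0,640,400,1.2,'top1')
crop('side',0,0,640,400,1.2,'side1')
E
```

```text
[-0.517  0.331  1.315 -0.     1.492  0.794] [ 0.50814417 -0.20088318  0.27367642] [ 3.13856332e+00 -2.72372921e-03  2.60172149e-01] 2.65
```

View pics/top1.png

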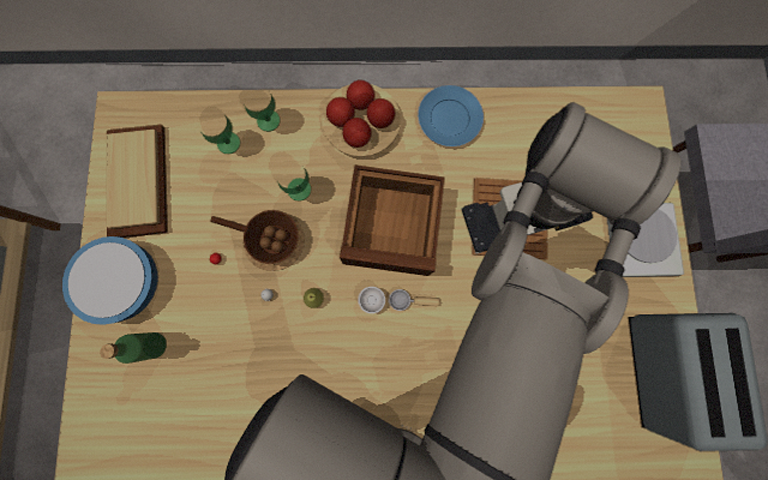

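The view shows nothing new. The pears are at (313,298) and, behind the arm, near (436,248) in the original picture. Next I fit the kinematics so I can check that the pour is feasible.

```bash
cat > kin.py <<'E'
from h import *
import json
from scipy.optimize import least_squares
C=R.from_euler('z',np.pi/2)
def fk(q,L):
    h,d1,d2,L1,a3,L2,Lt,d4=L
    A=R.from_euler('z',q[0]); B=A*R.from_euler('y',q[1]); D=B*R.from_euler('y',q[2])
    E=D*R.from_euler('z',q[3]); F=E*R.from_euler('y',q[4])
    p=np.array([0,0,h])+A.apply([d1,d2,0])+B.apply([0,0,L1])+D.apply([a3,0,L2])+E.apply([0,d4,0])+F.apply([0,0,Lt])
    return p,F*R.from_euler('z',q[5])*C
data=[json.loads(l) for l in open('log')]+[[[-1.46203283e+00,3.42665125e-01,1.52489141e+00,0,1.27536134,-.145977],[0.13229179,-0.50766353,0.1910187],[-3.14028303,-2.0e-4,.254737]]]
def fit():
    f=lambda L:np.concatenate([fk(q,L)[0]-p for q,p,_ in data]+[.005*(np.array(L)-[.3,0,.07,.4,0,.4,.2,0])])
    return least_squares(f,[.3,0,.07,.4,0,.4,.2,0])
lo=np.array([-2.53,-.77,.04,-1,.28,-3.11]);hi=np.array([2.53,2.02,2.7,4.14,2.66,3.11])
def ik(p,Rt,q0,L):
    def f(q):
        a,b=fk(q,L); return np.concatenate([(a-p)*10,(b.inv()*Rt).as_rotvec()*2,1e-3*(q-q0)])
    r=least_squares(f,np.clip(q0,lo+.02,hi-.02),bounds=(lo,hi)); return r.x,np.abs(r.fun[:6]).max()
E
python3 - <<'E'
from kin import *
r=fit(); print(r.x.round(4), (r.fun[:-8]*1000).round(1))
for q,p,e in data: print((fk(q,r.x)[1].inv()*R.from_euler('xyz',e)).as_rotvec().round(3))
E
```

```text
[ 2.231e-01  1.000e-04  7.640e-02  5.059e-01  4.650e-02  3.796e-01
  3.531e-01 -0.000e+00] [ 0.  0.  0. -0.  0. -0.  0.  0.  0.  0. -0. -0.]
[ 0.  0. -0.]
[ 0. -0. -0.]
[ 0. -0. -0.]
[-0.  0.  0.]
```

```bash
python3 - <<'E'
from kin import *
L=fit().x; np.save('L.npy',L)
bc=np.array([.575,-.0125])
def pose(c,phi,t,zh,g=.09):
    Rt=R.from_euler('z',phi)*R.from_euler('x',np.pi)*R.from_euler('x',t)
    hd=np.array([np.cos(phi),np.sin(phi),0])
    # bowl centre axis point at c (handle axis height zh)
    return np.array([*c,zh])+hd*g+Rt.apply([0,0,.0188]),Rt
for phi in np.radians(np.arange(-180,181,30)):
    for s in (1,-1):
        # bowl up-vector after tilt
        q=np.array([.3,.4,1.4,0,1.4,.7]); out=[]
        for zh in (.26,):
          best=None
          for j6 in (-2,0,2):
            q=np.array([.1,.4,1.4,0.,1.4,j6]);n=[]
            for t in np.radians(np.arange(0,111,10)):
                Rt=R.from_euler('z',phi)*R.from_euler('x',np.pi+s*t)
                up=-Rt.apply([0,0,1]) # at t=0 up=+z ; bowl up = -tool z
                c=bc-up[:2]*.03*1
                p,_=pose(c,phi,s*t,zh)
                q2,e=ik(p,Rt,q,L)
                n.append((e,np.abs(q2-q).max())); 
                if e>5e-3: break
                q=q2
            ok=sum(e<5e-3 for e,_ in n)
            if best is None or ok>best[0]: best=(ok,max(m for _,m in n[1:]) if len(n)>1 else 0,q.round(2),up.round(1))
          print(round(np.degrees(phi)),s,best)
E
```

```text
-180 1 (np.int64(7), np.float64(0.17946844319974092), array([ 0.34,  0.5 ,  1.63, -0.96,  1.55, -0.93]), array([-0. ,  0.9,  0.3]))
-180 -1 (np.int64(12), np.float64(0.16926914413003735), array([-0.69,  0.99,  1.65,  1.11,  2.2 , -2.67]), array([ 0. , -0.9, -0.3]))
-150 1 (np.int64(5), np.float64(0.27002754002371554), array([ 0.09,  0.17,  1.85, -0.79,  0.96, -1.59]), array([-0.4,  0.7,  0.6]))
-150 -1 (np.int64(12), np.float64(0.14609299744565574), array([-0.55,  1.13,  1.19,  0.96,  2.57, -2.45]), array([ 0.5, -0.8, -0.3]))
-120 1 (np.int64(5), np.float64(0.537813408866072), array([-0.19,  0.07,  1.97, -0.47,  0.48, -2.46]), array([-0.7,  0.4,  0.6]))
-120 -1 (np.int64(8), np.float64(0.20827197579964274), array([-0.39,  1.05,  0.66,  0.27,  2.63, -2.86]), array([ 0.9, -0.5,  0.2]))
-90 1 (np.int64(12), np.float64(0.749043099044117), array([-0.59,  0.97,  2.37,  2.5 ,  2.08, -0.13]), array([-0.9, -0. , -0.3]))
-90 -1 (np.int64(6), np.float64(0.22056023988767914), array([-0.22,  1.01,  0.48, -0.28,  2.49,  2.77]), array([0.9, 0. , 0.5]))
-60 1 (np.int64(12), np.float64(0.300965006154
[... 1588 characters left out ...]
, -0.74,  2.62, -0.73]), array([0.9, 0.5, 0. ]))
120 -1 (np.int64(10), np.float64(0.4349892065588612), array([-0.59,  0.59,  2.46,  2.03,  1.53, -3.06]), array([-0.9, -0.5, -0.2]))
150 1 (np.int64(9), np.float64(0.1512891558052181), array([ 0.32,  0.89,  1.18, -0.92,  2.17, -0.79]), array([0.5, 0.9, 0. ]))
150 -1 (np.int64(12), np.float64(0.20600186950291088), array([-0.73,  0.92,  2.09,  1.41,  1.94, -3.  ]), array([-0.5, -0.8, -0.3]))
180 1 (np.int64(7), np.float64(0.17946844319957497), array([ 0.34,  0.5 ,  1.63, -0.96,  1.55, -0.93]), array([0. , 0.9, 0.3]))
180 -1 (np.int64(12), np.float64(0.1692691441300364), array([-0.69,  0.99,  1.65,  1.11,  2.2 , -2.67]), array([-0. , -0.9, -0.3]))
```

```bash
python3 - <<'E'
from h import *
print(pw('side',153,282,.046), pw('side',224,257,.054))
toolmove([.5725,.3587,.15],down(1.261))
E
```

```text
[0.58803554 0.41214427 0.046     ] [0.54727772 0.26894565 0.054     ]
cm [ 20.5 -52.7  12.3] deg [  0.   -0.1 -57.6]
```

```bash
python3 - <<'E'
import cv2
im=cv2.imread('pics/side0.png'); cv2.imwrite('pics/s0c.png',cv2.resize(im[220:330,130:350],None,fx=3.6,fy=3.6,interpolation=cv2.INTER_CUBIC))
E
```

```text
(no output)
```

View pics/s0c.png

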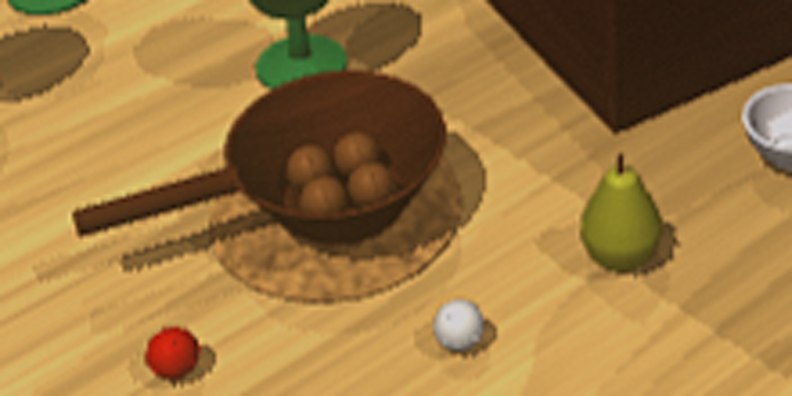

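Request:
step_arm(increments=[{"delta_pos": [2, -5.2, 0], "dr": [0, 0, 0], "fingers": 0}, {"delta_pos": [4, -10.4, 0], "dr": [0, 0, 0], "fingers": 0}, {"delta_pos": [6, -15.6, 0], "dr": [0, 0, 0], "fingers": 0}, {"delta_pos": [8, -20.8, 1], "dr": [0, 0, 0], "fingers": 0}, {"delta_pos": [10, -26, 2], "dr": [0, 0, 0], "fingers": 0}])

```text
time: 3.38
tool_pos: [0.5395, 0.0737, 0.2511]
tool_rot: [-3.141, 0.0, 0.253]
contact_force: [0.7, -1.2, -0.1]
opening: 0.048
grip_force: 0.0
```

Request:
step_arm(increments=[{"delta_pos": [2, -5.3, 1], "dr": [0, 0, -10], "fingers": 0}, {"delta_pos": [4, -10.6, 3], "dr": [0, 0, -20], "fingers": 0}, {"delta_pos": [6, -15.9, 5], "dr": [0, 0, -30], "fingers": 0}, {"delta_pos": [8.2, -21.2, 7], "dr": [0, 0, -40], "fingers": 0}, {"delta_pos": [10.5, -26.7, 9], "dr": [0, 0, -50], "fingers": 0}])

```text
time: 4.0
tool_pos: [0.5744, 0.3581, 0.1604]
tool_rot: [-3.14, 0.0, 1.131]
contact_force: [0.5, -1.1, 0.5]
opening: 0.0455
grip_force: 0.0
```

```bash
python3 - <<'E'
from h import *
s=robot.observe();print(s['tool_pos'],s['tool_rot'])
toolmove([.572,.357,.027],down(1.261))
E
```

```text
[0.57439409 0.35813708 0.1603679 ] [-3.14040922e+00  4.19945990e-04  1.13103888e+00]
cm [-0.2 -0.2 13.3] deg [-0.1  0.  -7.4]
```

Request:
step_arm(increments=[{"delta_pos": [-0.1, -0.1, 3], "dr": [0, 0, -4], "fingers": 0}, {"delta_pos": [-0.2, -0.2, 6], "dr": [0, 0, -7.4], "fingers": 0}, {"delta_pos": [-0.2, -0.2, 9], "dr": [0, 0, -7.4], "fingers": 0}, {"delta_pos": [-0.2, -0.2, 11.5], "dr": [0, 0, -7.4], "fingers": 0}, {"delta_pos": [-0.2, -0.2, 13.3], "dr": [0, 0, -7.4], "fingers": 0}])

```text
time: 4.62
tool_pos: [0.571, 0.3553, 0.0266]
tool_rot: [-3.139, 0.001, 1.255]
contact_force: [0.0, -1.0, 0.2]
opening: 0.0457
grip_force: 0.0
```

Request:
step_arm(increments=[{"delta_pos": [0, 0, 0], "dr": [0, 0, 0], "fingers": 0.3}, {"delta_pos": [0, 0, 0], "dr": [0, 0, 0], "fingers": 0.6}, {"delta_pos": [0, 0, 0], "dr": [0, 0, 0], "fingers": 1}, {"delta_pos": [0, 0, 0], "dr": [0, 0, 0], "fingers": 1}, {"delta_pos": [0, 0, 0], "dr": [0, 0, 0], "fingers": 1}], newtons=55)

```text
time: 5.25
tool_pos: [0.5707, 0.3569, 0.0292]
tool_rot: [3.141, -0.0, 1.257]
contact_force: [-0.1, -0.3, 0.2]
opening: 0.0018
grip_force: 0.0
```

Request:
step_arm(increments=[{"delta_pos": [0, 0, 0], "dr": [0, 0, 0], "fingers": 1}, {"delta_pos": [0, 0, -0.5], "dr": [0, 0, 0], "fingers": 1}, {"delta_pos": [0, 0, -1], "dr": [0, 0, 0], "fingers": 1}, {"delta_pos": [0, 0, -2], "dr": [0, 0, 0], "fingers": 1}, {"delta_pos": [0, 0, -3], "dr": [0, 0, 0], "fingers": 1}])

```text
time: 5.88
tool_pos: [0.5708, 0.3568, 0.0597]
tool_rot: [3.141, -0.0, 1.257]
contact_force: [-0.3, -0.2, 0.1]
opening: -0.0002
grip_force: 0.0
```

```bash
python3 - <<'E'
from h import *
s=robot.observe();print(s['tool_pos'],s['tool_rot'],s['contact_force'],s['torque'],s['opening'])
crop('side',130,180,350,330,3.5,'s2')
E
```

```text
[0.57075259 0.35678454 0.05967174] [ 3.14115439e+00 -2.99311713e-04  1.25661918e+00] [-0.3113066  -0.22330901  0.07074492] [-1.58410152e-02 -7.53477003e-02 -7.38294886e-05] -0.00016411644492080111
```

View pics/s2.png

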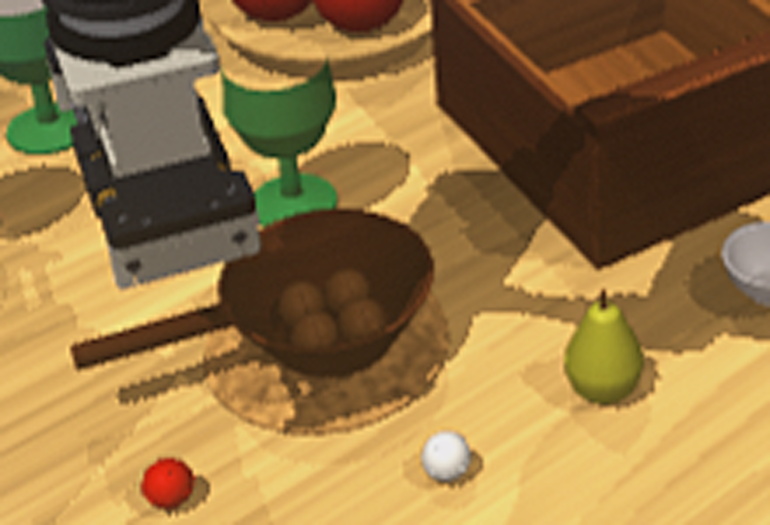

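```bash
python3 - <<'E'
from h import *
s=robot.observe();p=s['tool_pos']
f=lambda n,P:print(n,proj(n,P).round(1).tolist())
f('side',[p,p+[0,0,.019],p+[0,0,.066],[.5725,.3587,.046],[.545,.273,.054],[.591,.4165,.046],[.588,.412,.046]])
f('top',[p,p+[0,0,.019],[.5725,.3587,.046],[.591,.4165,.046],[.545,.273,.054]])
E
```

```text
side [[180.5, 267.9], [179.2, 260.9], [175.8, 243.0], [180.7, 273.5], [223.0, 258.4], [150.3, 282.3], [153.1, 282.0]]
top [[194.9, 187.3], [192.7, 185.9], [196.0, 188.1], [175.9, 182.0], [225.4, 196.7]]
```

```bash
python3 - <<'E'
from h import *
crop('top',150,130,300,240,5,'t2')
E
```

```text
(no output)
```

View pics/t2.png

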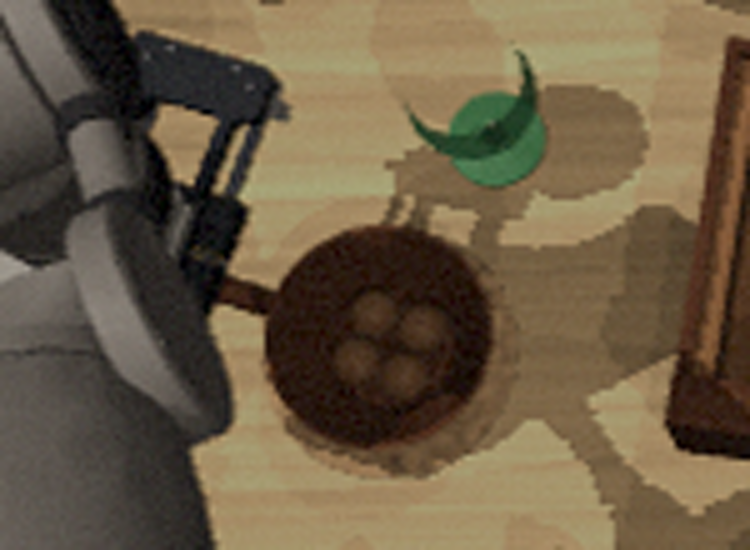

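```bash
python3 - <<'E'
from h import *
def draw(im,p,e,x0,y0,x1,y1,f):
    c=cv2.resize(im[y0:y1,x0:x1],None,fx=f,fy=f,interpolation=cv2.INTER_CUBIC)
    Rt=R.from_euler('xyz',e)
    for loc,col in [([0,0,0],(255,0,255)),([0,0,-.0188],(0,255,255)),([0,0,-.066],(255,255,0)),([0,.095,-.066],(255,0,0)),([0,-.095,-.066],(0,0,255)),([0,0,-.353],(0,255,0))]:
        u=(proj('side',p+Rt.apply(loc))[0]-[x0,y0])*f
        cv2.circle(c,tuple(int(v) for v in u),4,col,2)
    return c
a=draw(cv2.imread('pics/side0.png')[:,:,::-1],np.array([.1323,-.5077,.191]),[-3.14,0,.2547],550,0,640,170,3.5)
s=robot.observe()
b=draw(viewer.read_camera('side'),s['tool_pos'],s['tool_rot'],110,130,240,300,3.5)
cv2.imwrite('pics/o1.png',np.hstack([a,b])[:,:,::-1])
E
```

```text
(no output)
```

View pics/o1.png

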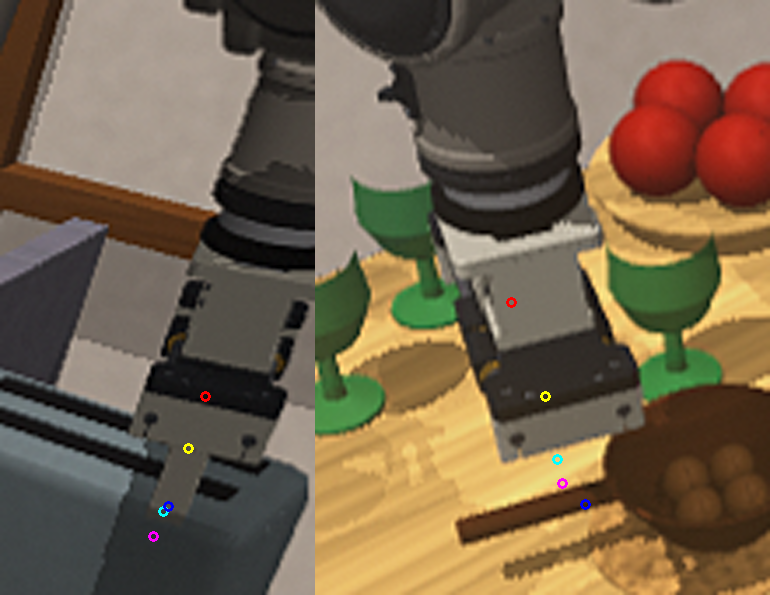

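```bash
python3 - <<'E'
from h import *
s=robot.observe();p=s['tool_pos'];Rt=R.from_euler('xyz',s['tool_rot'])
for z in (-.066,-.1,-.15):
  for y in (.095,.065,.0,-.095):
    P=p+Rt.apply([0,y,z]); print(z,y,((proj('top',P)[0]-[150,130])*5).round(),((proj('side',P)[0]-[110,130])*3.5+[315,0]).round())
E
```

```text
-0.066 0.095 [250.  96.] [512. 304.]
-0.066 0.065 [231. 148.] [523. 332.]
-0.066 0.0 [187. 262.] [547. 398.]
-0.066 -0.095 [122. 434.] [587. 506.]
-0.1 0.095 [231.  76.] [503. 258.]
-0.1 0.065 [211. 130.] [514. 286.]
-0.1 0.0 [165. 248.] [538. 350.]
-0.1 -0.095 [ 97. 426.] [578. 457.]
-0.15 0.095 [201.  44.] [489. 187.]
-0.15 0.065 [179. 100.] [500. 214.]
-0.15 0.0 [130. 224.] [524. 277.]
-0.15 -0.095 [ 58. 412.] [564. 381.]
```

Request:
step_arm(increments=[{"delta_pos": [3, 0, 0], "dr": [0, 0, 0], "fingers": 1}, {"delta_pos": [6, 0, 0], "dr": [0, 0, 0], "fingers": 1}, {"delta_pos": [9, 0, 0], "dr": [0, 0, 0], "fingers": 1}, {"delta_pos": [9, 0, 2], "dr": [0, 0, 0], "fingers": 1}, {"delta_pos": [9, 0, 4.5], "dr": [0, 0, 0], "fingers": 1}])

```text
time: 6.65
tool_pos: [0.5984, 0.4429, 0.0131]
tool_rot: [3.141, -0.0, 1.257]
contact_force: [-0.4, 0.2, -0.4]
opening: 0.0005
grip_force: 0.0
```

```bash
python3 - <<'E'
from h import *
s=robot.observe();p=s['tool_pos'];print(p,s['contact_force'],robot.grip_depth, [a for a in dir(robot) if a[0]!='_'])
im=viewer.read_camera('side');x0,y0=80,190
c=cv2.resize(im[y0:330,x0:250],None,fx=4.4,fy=4.4,interpolation=cv2.INTER_CUBIC)
for P,col in [(p,(255,0,255)),(p*[1,1,0],(0,0,255))]:
    u=(proj('side',P)[0]-[x0,y0])*4.4; cv2.circle(c,(int(u[0]),int(u[1])),4,col,2)
cv2.imwrite('pics/o2.png',c[:,:,::-1])
E
```

```text
[0.5983982  0.44287506 0.01306555] [-0.3651561   0.24476956 -0.44751736] -0.0188 ['IKError', 'grip_depth', 'hand_in', 'observe']
```

View pics/o2.png

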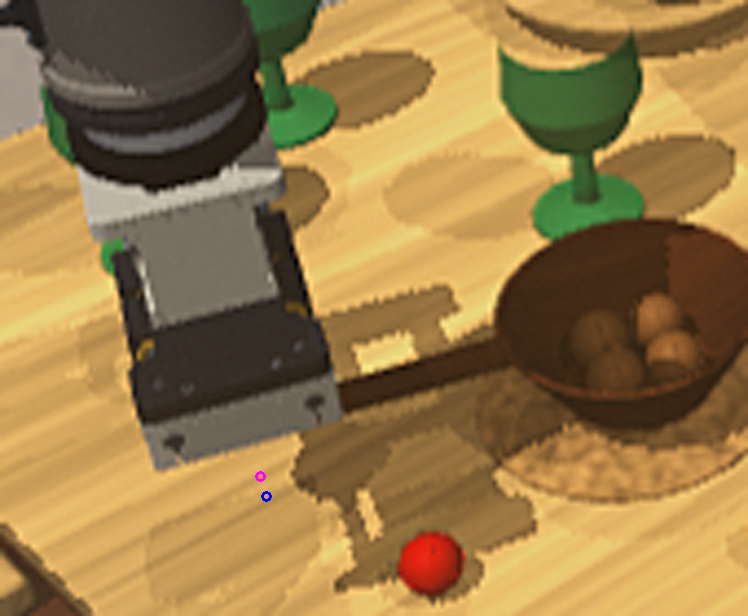

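Request:
step_arm(increments=[{"delta_pos": [0, 0, 0.4], "dr": [0, 0, 0], "fingers": 1}, {"delta_pos": [0, 0, 0.8], "dr": [0, 0, 0], "fingers": 1}, {"delta_pos": [0, 0, 1.2], "dr": [0, 0, 0], "fingers": 1}, {"delta_pos": [0, 0, 1.4], "dr": [0, 0, 0], "fingers": 1}, {"delta_pos": [0, 0, 1.5], "dr": [0, 0, 0], "fingers": 1}])

```text
time: 7.32
tool_pos: [0.5985, 0.4423, -0.0011]
tool_rot: [3.141, -0.0, 1.257]
contact_force: [-0.7, 0.4, 0.0]
opening: 0.0008
grip_force: 0.0
```

Request:
step_arm(increments=[{"delta_pos": [0, 0, 0.3], "dr": [0, 0, 0], "fingers": 1}, {"delta_pos": [0, 0, 0.6], "dr": [0, 0, 0], "fingers": 1}, {"delta_pos": [0, 0, 0.9], "dr": [0, 0, 0], "fingers": 1}, {"delta_pos": [0, 0, 1], "dr": [0, 0, 0], "fingers": 1}, {"delta_pos": [0, 0, 1], "dr": [0, 0, 0], "fingers": 1}])

```text
time: 7.95
tool_pos: [0.5983, 0.4423, -0.0114]
tool_rot: [-3.142, 0.0, 1.257]
contact_force: [-0.4, -0.4, 0.1]
opening: 0.0005
grip_force: 0.0
```

Request:
step_arm(increments=[{"delta_pos": [0, 0, 0.2], "dr": [0, 0, 0], "fingers": 1}, {"delta_pos": [0, 0, 0.4], "dr": [0, 0, 0], "fingers": 1}, {"delta_pos": [0, 0, 0.6], "dr": [0, 0, 0], "fingers": 1}, {"delta_pos": [0, 0, 0.8], "dr": [0, 0, 0], "fingers": 1}, {"delta_pos": [0, 0, 0.9], "dr": [0, 0, 0], "fingers": 1}])

```text
time: 8.57
tool_pos: [0.5983, 0.4422, -0.0206]
tool_rot: [-3.141, 0.0, 1.257]
contact_force: [-0.3, -0.1, -0.2]
opening: 0.0003
grip_force: 0.0
```

Request:
step_arm(increments=[{"delta_pos": [0, 0, 0.1], "dr": [0, 0, 0], "fingers": 1}, {"delta_pos": [0, 0, 0.2], "dr": [0, 0, 0], "fingers": 1}, {"delta_pos": [0, 0, 0.3], "dr": [0, 0, 0], "fingers": 1}, {"delta_pos": [0, 0, 0.4], "dr": [0, 0, 0], "fingers": 1}, {"delta_pos": [0, 0, 0.4], "dr": [0, 0, 0], "fingers": 1}])

```text
time: 9.2
tool_pos: [0.5983, 0.4422, -0.0245]
tool_rot: [-3.141, 0.0, 1.257]
contact_force: [0.8, 0.1, 0.3]
opening: 0.0001
grip_force: 0.0
```

Request:
step_arm(increments=[{"delta_pos": [0, 0, 0.1], "dr": [0, 0, 0], "fingers": 1}, {"delta_pos": [0, 0, 0.2], "dr": [0, 0, 0], "fingers": 1}, {"delta_pos": [0, 0, 0.3], "dr": [0, 0, 0], "fingers": 1}, {"delta_pos": [0, 0, 0.4], "dr": [0, 0, 0], "fingers": 1}, {"delta_pos": [0, 0, 0.4], "dr": [0, 0, 0], "fingers": 1}])

```text
time: 9.82
tool_pos: [0.5983, 0.4423, -0.0285]
tool_rot: [-3.141, 0.0, 1.257]
contact_force: [0.6, 0.1, 0.0]
opening: 0.0004
grip_force: 0.0
```

Request:
step_arm(increments=[{"delta_pos": [0, 0, 0.1], "dr": [0, 0, 0], "fingers": 1}, {"delta_pos": [0, 0, 0.2], "dr": [0, 0, 0], "fingers": 1}, {"delta_pos": [0, 0, 0.3], "dr": [0, 0, 0], "fingers": 1}, {"delta_pos": [0, 0, 0.4], "dr": [0, 0, 0], "fingers": 1}, {"delta_pos": [0, 0, 0.4], "dr": [0, 0, 0], "fingers": 1}])

```text
time: 10.45
tool_pos: [0.5983, 0.4422, -0.0325]
tool_rot: [-3.141, 0.0, 1.257]
contact_force: [0.4, 0.6, -0.4]
opening: 0.0006
grip_force: 0.0
```

Request:
step_arm(increments=[{"delta_pos": [0, 0, 0.1], "dr": [0, 0, 0], "fingers": 1}, {"delta_pos": [0, 0, 0.2], "dr": [0, 0, 0], "fingers": 1}, {"delta_pos": [0, 0, 0.3], "dr": [0, 0, 0], "fingers": 1}, {"delta_pos": [0, 0, 0.4], "dr": [0, 0, 0], "fingers": 1}, {"delta_pos": [0, 0, 0.4], "dr": [0, 0, 0], "fingers": 1}])

```text
time: 11.08
tool_pos: [0.5984, 0.4423, -0.0348]
tool_rot: [3.141, -0.0, 1.257]
contact_force: [-2.5, -2.4, 8.3]
opening: 0.0
grip_force: 4.0
```

```bash
python3 - <<'E'
from h import *
s=robot.observe();p=s['tool_pos'];print(p,s['contact_force'])
a=viewer.read_camera('side')[200:320,60:200];b=viewer.read_camera('top')[120:240,100:240]
cv2.imwrite('pics/o3.png',cv2.resize(np.hstack([a,b]),None,fx=2.85,fy=2.85,interpolation=cv2.INTER_CUBIC)[:,:,::-1])
print((proj('side',p*[1,1,0])[0]-[60,200])*2.85,(proj('top',p*[1,1,0])[0]-[100,120])*2.85+[399,0])
E
```

```text
[ 0.59843944  0.44233654 -0.03477962] [-2.54379172 -2.41158801  8.28798098]
[230.0415642  292.78453704] [606.40868687 179.94229296]
```

View pics/o3.png

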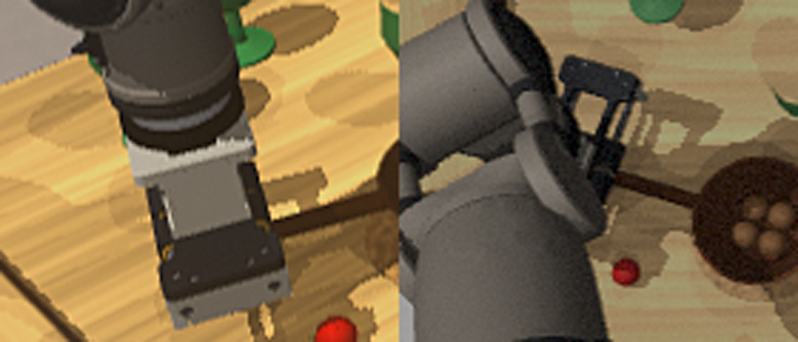

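Shut fingers touched the table at a reported z of -0.035. The real fingertips therefore end about 34 mm short of the reported TCP, and I'll correct for that from here on.

Request:
step_arm(increments=[{"delta_pos": [0, 0, -4.5], "dr": [0, 0, 0], "fingers": 0}, {"delta_pos": [0, 0, -9], "dr": [0, 0, 0], "fingers": 0}, {"delta_pos": [-3, 0, -9], "dr": [0, 0, 0], "fingers": 0}, {"delta_pos": [-6, 0, -9], "dr": [0, 0, 0], "fingers": 0}, {"delta_pos": [-9, 0, -9], "dr": [0, 0, 0], "fingers": 0}])

```text
time: 11.8
tool_pos: [0.5702, 0.3559, 0.0538]
tool_rot: [3.141, -0.0, 1.257]
contact_force: [-0.4, -1.3, -0.0]
opening: 0.0437
grip_force: 0.0
```

Request:
step_arm(increments=[{"delta_pos": [0, 0, 0], "dr": [0, 0, 0], "fingers": 0}, {"delta_pos": [0, 0, 2], "dr": [0, 0, 0], "fingers": 0}, {"delta_pos": [0, 0, 4], "dr": [0, 0, 0], "fingers": 0}, {"delta_pos": [0, 0, 6], "dr": [0, 0, 0], "fingers": 0}, {"delta_pos": [0, 0, 6], "dr": [0, 0, 0], "fingers": 0}])

```text
time: 12.42
tool_pos: [0.5694, 0.3566, -0.0085]
tool_rot: [-3.139, 0.003, 1.257]
contact_force: [-0.1, -0.8, 0.5]
opening: 0.0461
grip_force: 0.0
```

Request:
step_arm(increments=[{"delta_pos": [0, 0, 0], "dr": [0, 0, 0], "fingers": 0.3}, {"delta_pos": [0, 0, 0], "dr": [0, 0, 0], "fingers": 0.6}, {"delta_pos": [0, 0, 0], "dr": [0, 0, 0], "fingers": 1}, {"delta_pos": [0, 0, 0], "dr": [0, 0, 0], "fingers": 1}, {"delta_pos": [0, 0, 0], "dr": [0, 0, 0], "fingers": 1}])

```text
time: 13.05
tool_pos: [0.5711, 0.3569, -0.0058]
tool_rot: [3.141, -0.001, 1.257]
contact_force: [-0.2, 0.4, 2.0]
opening: 0.0147
grip_force: 55.0
```

Request:
step_arm(increments=[{"delta_pos": [0, 0, -1], "dr": [0, 0, 0], "fingers": 1}, {"delta_pos": [0, 0, -3], "dr": [0, 0, 0], "fingers": 1}, {"delta_pos": [0, 0, -7], "dr": [0, 0, 0], "fingers": 1}, {"delta_pos": [0, 0, -11], "dr": [0, 0, 0], "fingers": 1}, {"delta_pos": [0, 0, -15], "dr": [0, 0, 0], "fingers": 1}])

```text
time: 13.68
tool_pos: [0.5701, 0.3566, 0.1451]
tool_rot: [-3.141, 0.0, 1.257]
contact_force: [0.0, 1.0, -1.8]
opening: 0.0147
grip_force: 55.0
```

Request:
step_arm(increments=[{"delta_pos": [0, 0, -2], "dr": [0, 0, 0], "fingers": 1}, {"delta_pos": [0, 0, -4], "dr": [0, 0, 0], "fingers": 1}, {"delta_pos": [0, 0, -4.5], "dr": [0, 0, 0], "fingers": 1}, {"delta_pos": [0, 0, -4.5], "dr": [0, 0, 0], "fingers": 1}, {"delta_pos": [0, 0, -4.5], "dr": [0, 0, 0], "fingers": 1}])

```text
time: 14.3
tool_pos: [0.57, 0.3565, 0.1874]
tool_rot: [-3.14, 0.002, 1.257]
contact_force: [-0.1, -0.3, -2.1]
opening: 0.0143
grip_force: 55.0
```

```bash
cat >> kin.py <<'E'
OFF=.0345
def plan(P,Rt,q0,L):
    q,e=ik(P,Rt,q0,L); return q,e
E
python3 - <<'E'
from kin import *
from scipy.spatial.transform import Slerp
L=np.load('L.npy'); s=robot.observe(); q0=s['qpos']
print('fk err',fk(q0,L)[0]-s['tool_pos'],s['contact_force'],s['torque'],s['opening'])
a=viewer.read_camera('top')[120:240,140:280];b=viewer.read_camera('side')[150:270,110:250]
cv2.imwrite('pics/o4.png',cv2.resize(np.hstack([a,b]),None,fx=2.8,fy=2.8)[:,:,::-1])
bc=np.array([.575,-.0125]); zh=.245
for phid in (10,20,30):
  phi=np.radians(phid); q=q0.copy(); hd=np.array([np.cos(phi),np.sin(phi),0])
  for t in np.radians(np.arange(0,111,10)):
    Rt=R.from_euler('z',phi)*R.from_euler('x',np.pi+t); up=-Rt.apply([0,0,1])
    P=np.array([*(bc-up[:2]*.035),zh])+hd*.088+Rt.apply([0,0,.0188+OFF])
    q2,e=ik(P,Rt,q,L); print(phid,round(np.degrees(t)),P.round(3),round(e,4),q2.round(2)) if e>.004 or t in(0,) or t>1.9 else 0; q=q2
E
```

```text
fk err [-7.06306607e-05 -2.36840560e-05  4.52919335e-05] [-0.13845944 -0.29459649 -2.06180994] [ 0.1553115  -0.19343034  0.00075336] 0.014342400117824464
10 0 [0.662 0.003 0.192] 0.0 [-0.11  0.6   1.1   0.    1.44  1.28]
10 110 [0.647 0.084 0.263] 0.0 [-0.43  1.19  1.04  1.5   2.26  1.  ]
20 0 [0.658 0.018 0.192] 0.0 [-0.09  0.59  1.11 -0.    1.44  1.13]
20 110 [0.629 0.096 0.263] 0.0 [-0.38  1.24  0.92  1.49  2.36  1.09]
30 0 [0.651 0.031 0.192] 0.0 [-0.07  0.58  1.13 -0.    1.43  0.98]
30 110 [0.61  0.103 0.263] 0.0 [-0.33  1.28  0.8   1.5   2.47  1.19]
```

View pics/o4.png

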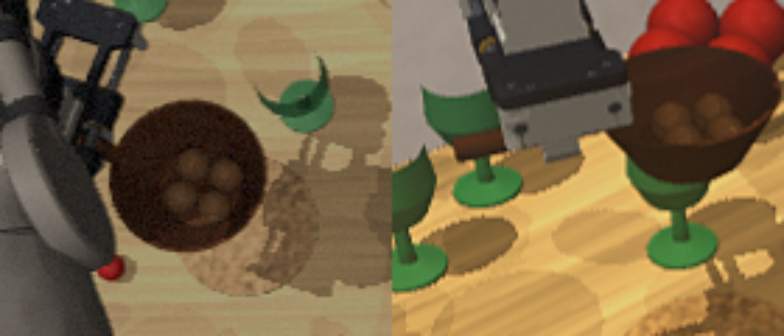

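Request:
step_arm(increments=[{"delta_pos": [-2, 1.3, 0], "dr": [0, 0, 0], "fingers": 1}, {"delta_pos": [-5, 3.2, 0], "dr": [0, 0, 0], "fingers": 1}, {"delta_pos": [-8, 5.1, 0], "dr": [0, 0, 0], "fingers": 1}, {"delta_pos": [-11.5, 7.3, 0], "dr": [0, 0, 0], "fingers": 1}, {"delta_pos": [-15, 9.5, -0.5], "dr": [0, 0, 0], "fingers": 1}])

```text
time: 15.02
tool_pos: [0.6145, 0.1821, 0.1931]
tool_rot: [-3.141, 0.001, 1.256]
contact_force: [-1.1, -0.6, -2.2]
opening: 0.0144
grip_force: 55.0
```

Request:
step_arm(increments=[{"delta_pos": [-3.5, 2.2, 0], "dr": [0, 0, 8], "fingers": 1}, {"delta_pos": [-7, 4.5, 0], "dr": [0, 0, 18], "fingers": 1}, {"delta_pos": [-10.5, 6.7, 0], "dr": [0, 0, 28], "fingers": 1}, {"delta_pos": [-13, 8.3, 0], "dr": [0, 0, 38], "fingers": 1}, {"delta_pos": [-14.5, 9.3, 0], "dr": [0, 0, 47], "fingers": 1}])

```text
time: 15.65
tool_pos: [0.6581, 0.0148, 0.1934]
tool_rot: [3.141, 0.001, 0.428]
contact_force: [0.8, -0.3, -2.0]
opening: 0.0148
grip_force: 55.0
```

Request:
step_arm(increments=[{"delta_pos": [0, 0, 0], "dr": [0, 0, 5], "fingers": 1}, {"delta_pos": [0, 0, 0], "dr": [0, 0, 5], "fingers": 1}, {"delta_pos": [0, 0, 0], "dr": [0, 0, 5], "fingers": 1}, {"delta_pos": [0, 0, 0], "dr": [0, 0, 5], "fingers": 1}, {"delta_pos": [0, 0, 0], "dr": [0, 0, 5], "fingers": 1}])

```text
time: 16.27
tool_pos: [0.6582, 0.0183, 0.1938]
tool_rot: [3.141, -0.0, 0.35]
contact_force: [-0.7, 0.8, -2.6]
opening: 0.0145
grip_force: 55.0
```

```bash
python3 - <<'E'
from kin import *
s=robot.observe(); R0=R.from_euler('xyz',s['tool_rot']); print(s['tool_pos'],s['tool_rot'],s['contact_force'])
bc=np.array([.575,-.0125]); zh=.245; phi=np.radians(20); hd=np.array([np.cos(phi),np.sin(phi),0])
for td in (20,40,60,80,100,110):
    Rt=R.from_euler('z',phi)*R.from_euler('x',np.pi+np.radians(td)); up=-Rt.apply([0,0,1])
    P=np.array([*(bc-up[:2]*.035),zh])+hd*.088+Rt.apply([0,0,.0188+OFF])
    print(td,(R0.inv().apply(P-s['tool_pos'])*100).round(1),(R0.inv()*Rt).as_rotvec(degrees=True).round(1))
E
```

```text
[0.65816564 0.0182825  0.19377239] [ 3.14140597e+00 -3.73534821e-05  3.50010594e-01] [-0.73760991  0.77645452 -2.56642115]
20 [-0.1 -3.  -0.1] [20.   0.   0.1]
40 [-0.1 -5.6 -1. ] [40.   0.   0.1]
60 [-0.1 -7.6 -2.5] [60.   0.   0.1]
80 [-0.1 -8.6 -4.2] [80.  0.  0.]
100 [-0.1 -8.6 -6. ] [100.   0.   0.]
110 [-0.1 -8.2 -6.9] [1.1e+02 1.0e-01 0.0e+00]
```

Request:
step_arm(increments=[{"delta_pos": [0, -1.5, 0], "dr": [10, 0, 0], "fingers": 1}, {"delta_pos": [0, -3, 0], "dr": [20, 0, 0], "fingers": 1}, {"delta_pos": [0, -4.3, -0.5], "dr": [30, 0, 0], "fingers": 1}, {"delta_pos": [0, -5.6, -1], "dr": [40, 0, 0], "fingers": 1}, {"delta_pos": [0, -6.6, -1.7], "dr": [50, 0, 0], "fingers": 1}])

```text
time: 16.9
tool_pos: [0.636, 0.0799, 0.2113]
tool_rot: [-2.265, -0.002, 0.349]
contact_force: [-0.2, 0.5, -2.9]
opening: 0.015
grip_force: 55.0
```

```bash
python3 - <<'E'
from kin import *
s=robot.observe(); R0=R.from_euler('xyz',s['tool_rot']); print(s['tool_pos'],s['tool_rot'],s['contact_force'],s['qpos'].round(2))
bc=np.array([.575,-.0125]); zh=.245; phi=np.radians(20); hd=np.array([np.cos(phi),np.sin(phi),0])
for td in (60,70,80,90,100,110):
    Rt=R.from_euler('z',phi)*R.from_euler('x',np.pi+np.radians(td)); up=-Rt.apply([0,0,1])
    P=np.array([*(bc-up[:2]*.035),zh])+hd*.088+Rt.apply([0,0,.0188+OFF])
    print(td,(R0.inv().apply(P-s['tool_pos'])*100).round(1),(R0.inv()*Rt).as_rotvec(degrees=True).round(1))
E
```

```text
[0.63595108 0.07992206 0.21134144] [-2.26520797e+00 -1.87874497e-03  3.49273064e-01] [-0.16828134  0.54933883 -2.92098456] [-0.34  0.85  0.91  0.69  1.93  0.95]
60 [-0.1 -1.2  0.4] [ 9.8 -0.1  0.1]
70 [-0.1 -2.3  0.3] [19.8 -0.   0.1]
80 [-0.1 -3.2  0. ] [29.8 -0.   0.1]
90 [-0.1 -4.  -0.4] [39.8 -0.   0.1]
100 [-0.1 -4.6 -1.1] [49.8 -0.   0.1]
110 [-0.1 -5.1 -2. ] [59.8 -0.   0.1]
```

Request:
step_arm(increments=[{"delta_pos": [0, -0.6, 0.2], "dr": [6, 0, 0], "fingers": 1}, {"delta_pos": [0, -1.4, 0.4], "dr": [12, 0, 0], "fingers": 1}, {"delta_pos": [0, -2, 0.3], "dr": [18, 0, 0], "fingers": 1}, {"delta_pos": [0, -2.6, 0.2], "dr": [24, 0, 0], "fingers": 1}, {"delta_pos": [0, -3.2, 0], "dr": [30, 0, 0], "fingers": 1}])

```text
time: 17.52
tool_pos: [0.6288, 0.0993, 0.235]
tool_rot: [-1.743, -0.001, 0.349]
contact_force: [-0.0, 0.1, -1.6]
opening: 0.0146
grip_force: 55.0
```

Request:
step_arm(increments=[{"delta_pos": [0, -0.3, 0.1], "dr": [6, 0, 0], "fingers": 1}, {"delta_pos": [0, -0.6, 0.2], "dr": [12, 0, 0], "fingers": 1}, {"delta_pos": [0, -1, 0.3], "dr": [20, 0, 0], "fingers": 1}, {"delta_pos": [0, -1.2, 0.2], "dr": [28, 0, 0], "fingers": 1}, {"delta_pos": [0, -1.2, 0.2], "dr": [30, 0, 0], "fingers": 1}])

```text
time: 18.15
tool_pos: [0.6271, 0.1039, 0.2445]
tool_rot: [-1.219, 0.004, 0.35]
contact_force: [-0.3, 0.8, -1.8]
opening: 0.0148
grip_force: 55.0
```

Request:
step_arm(increments=[{"delta_pos": [0, 0, 0], "dr": [0, 0, 0], "fingers": 1}, {"delta_pos": [0, 0, 0], "dr": [0, 0, 0], "fingers": 1}, {"delta_pos": [0, 0, 0], "dr": [0, 0, 0], "fingers": 1}, {"delta_pos": [0, 0, 0], "dr": [0, 0, 0], "fingers": 1}, {"delta_pos": [0, 0, 0], "dr": [0, 0, 0], "fingers": 1}])

```text
time: 18.77
tool_pos: [0.6272, 0.1032, 0.247]
tool_rot: [-1.222, -0.0, 0.349]
contact_force: [0.2, -0.3, -2.4]
opening: 0.0142
grip_force: 55.0
```

```bash
python3 - <<'E'
from h import *
s=robot.observe(); print(s['tool_pos'],s['tool_rot'],s['contact_force'],s['qpos'].round(2))
a=viewer.read_camera('top')[120:300,220:480];b=viewer.read_camera('side')[90:300,180:440]
f=lambda c:cv2.resize(c,None,fx=1.53,fy=1.53,interpolation=cv2.INTER_CUBIC)
cv2.imwrite('pics/o5.png',np.hstack([f(a)[:275],f(b)[:275]])[:,:,::-1])
E
```

```text
[0.62721302 0.10317429 0.24699274] [-1.22244257e+00 -4.33952761e-04  3.48940441e-01] [ 0.22905887 -0.31467918 -2.421637  ] [-0.37  1.25  0.93  1.46  2.35  1.05]
```

View pics/o5.png

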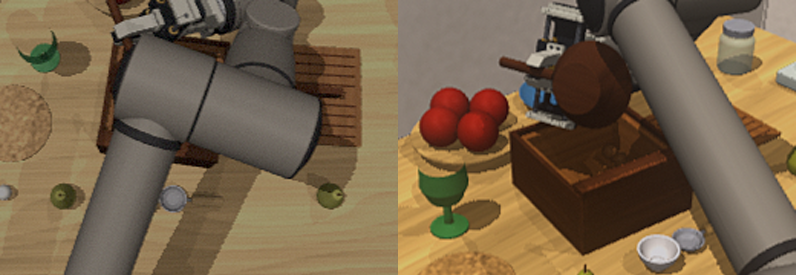

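```bash
python3 - <<'E'
from kin import *
s=robot.observe(); R0=R.from_euler('xyz',s['tool_rot'])
bc=np.array([.575,-.0125]); zh=.245; phi=np.radians(20); hd=np.array([np.cos(phi),np.sin(phi),0])
def pr(p0,R0,tds):
  for td in tds:
    Rt=R.from_euler('z',phi)*R.from_euler('x',np.pi+np.radians(td)); up=-Rt.apply([0,0,1])
    P=np.array([*(bc-up[:2]*.035),zh])+hd*.088+Rt.apply([0,0,.0188+OFF])
    print(td,(R0.inv().apply(P-p0)*100).round(1),(R0.inv()*Rt).as_rotvec(degrees=True).round(1))
  return P,Rt
a=pr(s['tool_pos'],R0,(100,90,80,70,60)); pr(*a,(50,40,30,20,10,0))
E
```

```text
100 [-0.1 -0.8 -0.1] [-10.  -0.   0.]
90 [-0.1  0.1 -0.3] [-20.  -0.   0.]
80 [-0.1  0.9 -0.7] [-30.  -0.   0.]
70 [-0.1  1.6 -1.4] [-40.  -0.   0.]
60 [-0.1  2.2 -2.3] [-50.  -0.   0.]
50 [ 0.   1.1 -0.4] [-10.  -0.   0.]
40 [ 0.   2.2 -1. ] [-20.   0.   0.]
30 [-0.   3.3 -1.8] [-30.   0.  -0.]
20 [ 0.   4.3 -2.8] [-40.   0.  -0.]
10 [-0.   5.3 -4. ] [-50.   0.   0.]
0 [-0.   6.1 -5.3] [-60.   0.   0.]
```

Request:
step_arm(increments=[{"delta_pos": [0, -0.6, -0.1], "dr": [-10, 0, 0], "fingers": 1}, {"delta_pos": [0, 0.1, -0.3], "dr": [-20, 0, 0], "fingers": 1}, {"delta_pos": [0, 0.9, -0.7], "dr": [-30, 0, 0], "fingers": 1}, {"delta_pos": [0, 1.6, -1.4], "dr": [-40, 0, 0], "fingers": 1}, {"delta_pos": [0, 2.2, -2.3], "dr": [-50, 0, 0], "fingers": 1}])

```text
time: 19.5
tool_pos: [0.6324, 0.089, 0.218]
tool_rot: [-2.101, -0.001, 0.348]
contact_force: [-0.4, 0.8, -1.9]
opening: 0.0144
grip_force: 55.0
```

Request:
step_arm(increments=[{"delta_pos": [0, 1.1, -0.4], "dr": [-10, 0, 0], "fingers": 1}, {"delta_pos": [0, 2.2, -1], "dr": [-20, 0, 0], "fingers": 1}, {"delta_pos": [0, 3.3, -1.8], "dr": [-30, 0, 0], "fingers": 1}, {"delta_pos": [0, 4.3, -2.8], "dr": [-40, 0, 0], "fingers": 1}, {"delta_pos": [0, 5.3, -4], "dr": [-50, 0, 0], "fingers": 1}])

```text
time: 20.12
tool_pos: [0.6532, 0.032, 0.1931]
tool_rot: [-2.973, -0.001, 0.349]
contact_force: [-0.1, 0.2, -2.6]
opening: 0.0143
grip_force: 55.0
```

Request:
step_arm(increments=[{"delta_pos": [0, 0.6, -1], "dr": [-5, 0, 0], "fingers": 1}, {"delta_pos": [0, 1, -1], "dr": [-10, 0, 0], "fingers": 1}, {"delta_pos": [0, 1, -1], "dr": [-10, 0, 0], "fingers": 1}, {"delta_pos": [0, 1, -1], "dr": [-10, 0, 0], "fingers": 1}, {"delta_pos": [0, 1, -1], "dr": [-10, 0, 0], "fingers": 1}])

```text
time: 20.75
tool_pos: [0.6569, 0.0209, 0.1998]
tool_rot: [-3.14, 0.001, 0.348]
contact_force: [0.2, -1.0, -1.6]
opening: 0.0143
grip_force: 55.0
```

```bash
python3 - <<'E'
from h import *
s=robot.observe(); print(s['tool_pos'],s['tool_rot'],s['contact_force'])
toolmove([.571,.3568,.187],down(1.257)); print(s['opening'])
E
```

```text
[0.65686582 0.02093734 0.19982364] [-3.14035952e+00  8.47263644e-04  3.47824120e-01] [ 0.2027427  -1.03129892 -1.63548351]
cm [  3.4 -34.5   1.3] deg [ -0.1   0.  -52.1]
0.014331546499070143
```

Request:
step_arm(increments=[{"delta_pos": [0.6, -6, 0], "dr": [0, 0, -8], "fingers": 1}, {"delta_pos": [1.2, -12, 0], "dr": [0, 0, -18], "fingers": 1}, {"delta_pos": [1.8, -18, 0], "dr": [0, 0, -28], "fingers": 1}, {"delta_pos": [2.4, -24, 0.5], "dr": [0, 0, -38], "fingers": 1}, {"delta_pos": [3, -30, 1], "dr": [0, 0, -48], "fingers": 1}])

```text
time: 21.38
tool_pos: [0.5822, 0.315, 0.19]
tool_rot: [-3.141, -0.0, 1.191]
contact_force: [0.7, -0.3, -2.2]
opening: 0.0145
grip_force: 55.0
```

```bash
python3 - <<'E'
from h import *
toolmove([.571,.3568,.187],down(1.257))
E
```

```text
cm [ 3.5 -2.6  0.3] deg [-0.  -0.  -3.8]
```

Request:
step_arm(increments=[{"delta_pos": [2.5, -1.8, 0.3], "dr": [0, 0, -3.8], "fingers": 1}, {"delta_pos": [3.5, -2.6, 2], "dr": [0, 0, -3.8], "fingers": 1}, {"delta_pos": [3.5, -2.6, 6], "dr": [0, 0, -3.8], "fingers": 1}, {"delta_pos": [3.5, -2.6, 10], "dr": [0, 0, -3.8], "fingers": 1}, {"delta_pos": [3.5, -2.6, 14], "dr": [0, 0, -3.8], "fingers": 1}])

```text
time: 22.0
tool_pos: [0.5717, 0.354, 0.0479]
tool_rot: [-3.141, 0.001, 1.249]
contact_force: [-0.2, -0.5, -1.1]
opening: 0.0144
grip_force: 55.0
```

Request:
step_arm(increments=[{"delta_pos": [0, 0, 1.5], "dr": [0, 0, 0], "fingers": 1}, {"delta_pos": [0, 0, 3], "dr": [0, 0, 0], "fingers": 1}, {"delta_pos": [0, 0, 4], "dr": [0, 0, 0], "fingers": 1}, {"delta_pos": [0, 0, 4.5], "dr": [0, 0, 0], "fingers": 1}, {"delta_pos": [0, 0, 4.5], "dr": [0, 0, 0], "fingers": 1}])

```text
time: 22.62
tool_pos: [0.5717, 0.3561, 0.0057]
tool_rot: [3.141, -0.0, 1.253]
contact_force: [0.7, -0.4, -1.7]
opening: 0.0144
grip_force: 55.0
```

```bash
python3 - <<'E'
from h import *
toolmove([.571,.3568,-.0055],down(1.257)); print(robot.observe()['contact_force'])
E
```

```text
cm [ 0.  -0.1  1.1] deg [ 0.  -0.  -0.2]
[ 0.65794592 -0.41194664 -1.68336022]
```

Request:
step_arm(increments=[{"delta_pos": [0, 0, 0.4], "dr": [0, 0, 0], "fingers": 1}, {"delta_pos": [0, -0.1, 0.8], "dr": [0, 0, 0], "fingers": 1}, {"delta_pos": [0, -0.1, 1.1], "dr": [0, 0, 0], "fingers": 1}, {"delta_pos": [0, -0.1, 1.1], "dr": [0, 0, 0], "fingers": 1}, {"delta_pos": [0, -0.1, 1.1], "dr": [0, 0, 0], "fingers": 1}])

```text
time: 23.25
tool_pos: [0.5706, 0.3564, -0.0055]
tool_rot: [3.142, 0.0, 1.253]
contact_force: [-0.5, 0.1, 0.2]
opening: 0.0143
grip_force: 55.0
```

Request:
step_arm(increments=[{"delta_pos": [0, 0, 0], "dr": [0, 0, 0], "fingers": 0.5}, {"delta_pos": [0, 0, 0], "dr": [0, 0, 0], "fingers": 0.2}, {"delta_pos": [0, 0, 0], "dr": [0, 0, 0], "fingers": 0}, {"delta_pos": [0, 0, 0], "dr": [0, 0, 0], "fingers": 0}, {"delta_pos": [0, 0, 0], "dr": [0, 0, 0], "fingers": 0}])

```text
time: 23.88
tool_pos: [0.5706, 0.3563, -0.0056]
tool_rot: [3.142, 0.0, 1.253]
contact_force: [0.2, 0.1, 0.3]
opening: 0.0459
grip_force: 0.0
```

Request:
step_arm(increments=[{"delta_pos": [0, 0, -3], "dr": [0, 0, 0], "fingers": 0}, {"delta_pos": [0, 0, -7], "dr": [0, 0, 0], "fingers": 0}, {"delta_pos": [0, 0, -12], "dr": [0, 0, 0], "fingers": 0}, {"delta_pos": [0, 0, -15], "dr": [0, 0, 0], "fingers": 0}, {"delta_pos": [0, 0, -15], "dr": [0, 0, 0], "fingers": 0}])

```text
time: 24.5
tool_pos: [0.572, 0.3571, 0.1475]
tool_rot: [3.137, -0.004, 1.253]
contact_force: [0.5, 0.4, -0.1]
opening: 0.046
grip_force: 0.0
```

```bash
cat > see.py <<'E'
from h import *
def blobs(n,lo,hi,im,amin=25):
    h=cv2.cvtColor(im,cv2.COLOR_RGB2HSV); m=cv2.inRange(h,lo,hi); m=cv2.morphologyEx(m,cv2.MORPH_CLOSE,np.ones((3,3),np.uint8))
    k,_,st,c=cv2.connectedComponentsWithStats(m)
    return [(c[i].round(1).tolist(),int(st[i,4]),st[i,:4].tolist()) for i in range(1,k) if st[i,4]>=amin]
E
python3 - <<'E'
from see import *
s=robot.observe(); print(s['tool_pos'],s['opening'])
im=viewer.read_camera('top'); h=cv2.cvtColor(im,cv2.COLOR_RGB2HSV)
cv2.imwrite('pics/topnow.png',im[:,:,::-1])
print('pear hsv',h[248,261],h[246,259],'table',h[280,250],'cork',h[215,226],'nut')
for c,a,b in blobs('top',(22,110,40),(45,255,170),im): print(c,a,b,pw('top',*c,.024).round(3))
# nuts in box: print HSV of region
E
```

```text
[0.57198327 0.35705732 0.14753351] 0.04601370950866993
pear hsv [ 28 122 130] [ 26 131 109] table [ 19  96 164] cork [ 13 206  31] nut
[260.8, 248.0] 221 [253, 240, 17, 17] [0.402 0.176 0.024]
[435.1, 247.6] 227 [427, 240, 17, 17] [ 0.395 -0.317  0.024]
```

Request:
step_arm(increments=[{"delta_pos": [-4.5, -2.1, 0], "dr": [0, 0, 10], "fingers": -0.5}, {"delta_pos": [-9, -4.2, 0], "dr": [0, 0, 20], "fingers": -1}, {"delta_pos": [-13.5, -6.3, 2], "dr": [0, 0, 30], "fingers": -1}, {"delta_pos": [-18, -8.4, 4], "dr": [0, 0, 40], "fingers": -1}, {"delta_pos": [-22.4, -10.5, 7], "dr": [0, 0, 50], "fingers": -1}])

```text
time: 25.18
tool_pos: [0.3988, 0.1751, 0.0728]
tool_rot: [3.142, 0.001, 0.375]
contact_force: [-0.1, -0.1, -1.4]
opening: 0.0897
grip_force: 0.0
```

```bash
python3 - <<'E'
from h import *
s=robot.observe(); print(s['tool_pos'],s['tool_rot'],s['qpos'].round(2))
toolmove([.402,.177,-.026],down(0))
E
```

```text
[0.39881719 0.17506346 0.07281831] [3.14153668e+00 1.14837365e-03 3.74913761e-01] [ 0.24  0.33  1.92 -0.    0.89  1.43]
cm [ 0.4 -0.1  9.9] deg [ 0.   0.1 21.5]
```

Request:
step_arm(increments=[{"delta_pos": [0.4, -0.1, 0], "dr": [0, 0, 10], "fingers": -1}, {"delta_pos": [0.4, -0.1, 1], "dr": [0, 0, 21.5], "fingers": -1}, {"delta_pos": [0.4, -0.1, 4], "dr": [0, 0, 21.5], "fingers": -1}, {"delta_pos": [0.4, -0.1, 7], "dr": [0, 0, 21.5], "fingers": -1}, {"delta_pos": [0.4, -0.1, 9.9], "dr": [0, 0, 21.5], "fingers": -1}])

```text
time: 25.8
tool_pos: [0.4025, 0.1783, -0.0268]
tool_rot: [3.141, 0.003, 0.005]
contact_force: [0.0, 0.2, -0.0]
opening: 0.0918
grip_force: 0.0
```

Request:
step_arm(increments=[{"delta_pos": [0, 0, 0], "dr": [0, 0, 0], "fingers": -0.4}, {"delta_pos": [0, 0, 0], "dr": [0, 0, 0], "fingers": 0}, {"delta_pos": [0, 0, 0], "dr": [0, 0, 0], "fingers": 0.3}, {"delta_pos": [0, 0, 0], "dr": [0, 0, 0], "fingers": 0.6}, {"delta_pos": [0, 0, 0], "dr": [0, 0, 0], "fingers": 0.6}], newtons=15)

```text
time: 26.42
tool_pos: [0.4045, 0.1787, -0.0241]
tool_rot: [-3.142, -0.001, 0.005]
contact_force: [0.6, -1.5, 5.7]
opening: 0.0467
grip_force: 15.1
```

Request:
step_arm(increments=[{"delta_pos": [0, 0, -1], "dr": [0, 0, 0], "fingers": 0.6}, {"delta_pos": [0, 0, -4], "dr": [0, 0, 0], "fingers": 0.6}, {"delta_pos": [0, 0, -8], "dr": [0, 0, 0], "fingers": 0.6}, {"delta_pos": [0, 0, -12], "dr": [0, 0, 0], "fingers": 0.6}, {"delta_pos": [0, 0, -16], "dr": [0, 0, 0], "fingers": 0.6}])

```text
time: 27.05
tool_pos: [0.4038, 0.1787, 0.1373]
tool_rot: [-3.142, -0.0, 0.005]
contact_force: [1.1, 0.4, -1.3]
opening: 0.0466
grip_force: 15.0
```

```bash
python3 - <<'E'
from h import *
s=robot.observe(); print(s['tool_pos'],s['tool_rot'],s['qpos'].round(2))
c,sn=np.cos(-.1505),np.sin(-.1505)
for l in [(.0,.03),(0,-.03)]:
    P=[.5751+c*l[0]-sn*l[1],-.0125+sn*l[0]+c*l[1],.134]; print(P); toolmove(P,down(0))
E
```

```text
[0.40384754 0.17869269 0.13734289] [-3.14151176e+00 -4.57318010e-04  5.20975806e-03] [ 0.24  0.25  1.82 -0.    1.07  1.81]
[np.float64(0.579597974979366), np.float64(0.017160887058296097), 0.134]
cm [17.5 16.2  0.3] deg [-0.  -0.   0.3]
[np.float64(0.5706020250206338), np.float64(-0.0421608870582961), 0.134]
cm [16.6 22.2  0.3] deg [-0.  -0.   0.3]
```

Request:
step_arm(increments=[{"delta_pos": [4.4, 3.6, -0.5], "dr": [0, 0, 0], "fingers": 0.6}, {"delta_pos": [8.8, 7.1, -0.5], "dr": [0, 0, 2], "fingers": 0.6}, {"delta_pos": [13.2, 10.7, -0.5], "dr": [0, 0, 4], "fingers": 0.6}, {"delta_pos": [17.5, 14.2, 0], "dr": [0, 0, 6], "fingers": 0.6}, {"delta_pos": [21.9, 17.8, 0], "dr": [0, 0, 8.5], "fingers": 0.6}])

```text
time: 27.68
tool_pos: [0.6248, 0.0008, 0.1357]
tool_rot: [-3.141, 0.001, -0.145]
contact_force: [0.3, 1.0, 0.6]
opening: 0.0466
grip_force: 15.0
```

Request:
step_arm(increments=[{"delta_pos": [0, 0, 2], "dr": [0, 0, 0], "fingers": 0.6}, {"delta_pos": [0, 0, 5], "dr": [0, 0, 0], "fingers": 0.6}, {"delta_pos": [0, 0, 8], "dr": [0, 0, 0], "fingers": 0.6}, {"delta_pos": [0, 0, 10], "dr": [0, 0, 0], "fingers": 0.6}, {"delta_pos": [0, 0, 10.5], "dr": [0, 0, 0], "fingers": 0.6}])

```text
time: 28.3
tool_pos: [0.623, 0.002, 0.0294]
tool_rot: [3.141, 0.003, -0.143]
contact_force: [-0.1, -0.3, -0.3]
opening: 0.0468
grip_force: 15.0
```

Request:
step_arm(increments=[{"delta_pos": [0, 0, 0], "dr": [0, 0, 0], "fingers": -0.1}, {"delta_pos": [0, 0, 0], "dr": [0, 0, 0], "fingers": -0.3}, {"delta_pos": [0, 0, -1], "dr": [0, 0, 0], "fingers": -0.3}, {"delta_pos": [0, 0, -6], "dr": [0, 0, 0], "fingers": -0.3}, {"delta_pos": [0, 0, -12], "dr": [0, 0, 0], "fingers": -0.3}])

```text
time: 28.92
tool_pos: [0.6235, 0.0019, 0.152]
tool_rot: [3.141, 0.001, -0.143]
contact_force: [0.6, -0.4, 0.2]
opening: 0.0599
grip_force: 0.0
```

```bash
python3 - <<'E'
from see import *
s=robot.observe(); print(s['tool_pos'],s['tool_rot'],s['qpos'].round(2))
for n in ('top','side'):
  im=viewer.read_camera(n); cv2.imwrite(f'pics/{n}p1.png',im[:,:,::-1])
  for c,a,b in blobs(n,(22,110,40),(45,255,170),im,15): print(n,c,a,b,pw(n,*c,.024).round(3))
toolmove([.395,-.317,.05],down(0))
E
```

```text
[0.62354252 0.00193885 0.15202759] [ 3.14144854e+00  1.20873324e-03 -1.43142878e-01] [-0.12  0.55  1.29 -0.    1.3   1.59]
top [399.0, 240.6] 284 [390, 230, 20, 22] [ 0.416 -0.215  0.024]
side [295.6, 198.4] 276 [287, 187, 18, 22] [ 0.642 -0.015  0.024]
side [142.2, 200.6] 44 [134, 197, 16, 10] [0.894 0.282 0.024]
side [212.1, 214.8] 254 [193, 197, 33, 37] [0.726 0.185 0.024]
side [407.5, 207.4] 124 [403, 197, 11, 23] [ 0.422 -0.201  0.024]
side [113.4, 224.4] 226 [91, 207, 35, 30] [0.849 0.379 0.024]
side [164.3, 385.5] 191 [152, 375, 27, 25] [0.377 0.508 0.024]
cm [-18.7  34.9  10.7] deg [ 0.  -0.9 -8.2]
```

Request:
step_arm(increments=[{"delta_pos": [-2, 5, 0], "dr": [0, 0, 0], "fingers": -1}, {"delta_pos": [-4, 9, 0], "dr": [0, 0, -2], "fingers": -1}, {"delta_pos": [-6, 13, 0], "dr": [0, 0, -4], "fingers": -1}, {"delta_pos": [-8, 16, 0], "dr": [0, 0, -6], "fingers": -1}, {"delta_pos": [-8, 16, 0], "dr": [0, 0, -8.5], "fingers": -1}])

```text
time: 29.65
tool_pos: [0.5208, -0.147, 0.1515]
tool_rot: [3.141, -0.001, 0.003]
contact_force: [0.8, -0.4, -0.1]
opening: 0.0917
grip_force: 0.0
```

```bash
python3 - <<'E'
from see import *
s=robot.observe(); print(s['tool_pos'],s['tool_rot'])
for n in ('top','side'):
  im=viewer.read_camera(n)
  for c,a,b in blobs(n,(22,110,40),(45,255,170),im,15):
    if n=='top' or 280<c[0]<460: print(n,c,a,b,pw(n,*c,.024).round(3))
  if n=='top': A=im[200:290,360:480]
  else: B=im[150:240,350:470]
  if n=='side': C=im[150:240,240:360]
cv2.imwrite('pics/p2.png',cv2.resize(np.vstack([np.hstack([A,B]),np.hstack([C,cv2.imread('pics/topp1.png')[140:230,280:400,::-1]])]),None,fx=3.3,fy=3.3,interpolation=cv2.INTER_CUBIC)[:,:,::-1])
E
```

```text
[ 0.52083721 -0.14704942  0.15148289] [ 3.14056717e+00 -8.75919537e-04  3.44721278e-03]
top [321.0, 170.5] 200 [313, 163, 17, 16] [0.625 0.002 0.024]
side [295.6, 198.3] 275 [287, 187, 18, 22] [ 0.642 -0.015  0.024]
side [408.6, 206.6] 167 [403, 195, 11, 25] [ 0.422 -0.206  0.024]
```

View pics/p2.png

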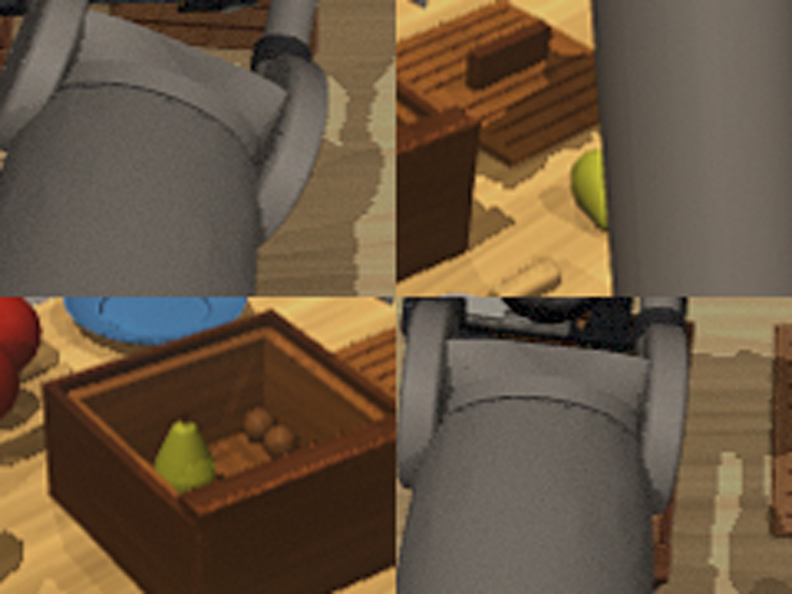

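```bash
python3 - <<'E'
from see import *
im=cv2.imread('pics/topp1.png')[:,:,::-1]
h=cv2.cvtColor(im,cv2.COLOR_RGB2HSV); m=cv2.inRange(h,(22,110,40),(45,255,170))[222:262,380:420]
ys,xs=np.nonzero(m); P=np.array([pw('top',x+380,y+222,.024)[:2] for x,y in zip(xs,ys)])
w,v=np.linalg.eigh(np.cov((P-P.mean(0)).T)); print(P.mean(0),np.sqrt(w)*1000,v[:,1]); d=(P-P.mean(0))@v[:,1]; n=(P-P.mean(0))@v[:,0]
print('extent',d.min(),d.max(),n.min(),n.max())
for a in np.arange(-.04,.04,.008):
  k=(d>=a)&(d<a+.008); print(round(a,3),k.sum(), (n[k].max()-n[k].min()).round(3) if k.any() else '')
print('\n'.join(''.join('#' if t else '.' for t in r) for r in m))
E
```

```text
[ 0.41596591 -0.2151564 ] [11.49183756 16.56337916] [-0.77658622  0.63001099]
extent -0.028831527772471197 0.03600015179995149 -0.023832623885158385 0.022857367966134957
-0.04 0 
-0.032 17 0.034
-0.024 39 0.04
-0.016 46 0.046
-0.008 47 0.046
0.0 40 0.04
0.008 35 0.036
0.016 27 0.029
0.024 22 0.022
0.032 7 0.014
........................................
........................................
........................................
........................................
........................................
........................................
........................................
........................................
..................###...................
.................#####..................
................#######.................
..............###########...............
..............#############.............
.............################...........
.............################...........
.............#################..........
............#############.####..........
............##################..........
............#################...........
........
[... 152 characters left out ...]
...
...........################.............
...........##############...............
...........############.................
..........############..................
...........#########....................
...........#######......................
............#####.......................
........................................
........................................
........................................
........................................
........................................
........................................
........................................
........................................
........................................
........................................
```

Pear1 stands in the box with walnuts beside it. Pear2 has been knocked over and lies on its side at about (0.42, -0.218), stem towards (-0.78, 0.63), so I'll grip it across the belly.

Request:
step_arm(increments=[{"delta_pos": [-2.5, 1.8, 0], "dr": [0, 0, 8], "fingers": -1}, {"delta_pos": [-5, 3.5, 0], "dr": [0, 0, 16], "fingers": -1}, {"delta_pos": [-7.5, 5.3, 2], "dr": [0, 0, 24], "fingers": -1}, {"delta_pos": [-10.1, 7.1, 4], "dr": [0, 0, 32], "fingers": -1}, {"delta_pos": [-10.1, 7.1, 8], "dr": [0, 0, 39.2], "fingers": -1}])

```text
time: 30.38
tool_pos: [0.4218, -0.2182, 0.0714]
tool_rot: [3.141, -0.005, -0.686]
contact_force: [0.4, -0.5, -0.8]
opening: 0.0916
grip_force: 0.0
```

```bash
python3 - <<'E'
from h import *
s=robot.observe(); print(s['tool_pos'],s['tool_rot'],s['qpos'].round(2))
toolmove([.420,-.218,-.029],down(-.681))
E
```

```text
[ 0.4218065  -0.21820798  0.07138034] [ 3.14149831 -0.0047428  -0.68567011] [-0.64  0.39  1.83 -0.    0.92  1.62]
cm [-0.2  0.1 10. ] deg [ 0.  -0.3 -0.3]
```

Request:
step_arm(increments=[{"delta_pos": [-0.2, 0.1, 2], "dr": [0, 0, 0], "fingers": -1}, {"delta_pos": [-0.2, 0.1, 4], "dr": [0, 0, 0], "fingers": -1}, {"delta_pos": [-0.2, 0.1, 7], "dr": [0, 0, 0], "fingers": -1}, {"delta_pos": [-0.2, 0.1, 9], "dr": [0, 0, 0], "fingers": -1}, {"delta_pos": [-0.2, 0.1, 10], "dr": [0, 0, 0], "fingers": -1}])

```text
time: 31.0
tool_pos: [0.4194, -0.2157, -0.0302]
tool_rot: [3.142, 0.001, -0.679]
contact_force: [-1.3, -0.2, -1.2]
opening: 0.0919
grip_force: 0.0
```

Request:
step_arm(increments=[{"delta_pos": [0, 0, 0], "dr": [0, 0, 0], "fingers": -0.4}, {"delta_pos": [0, 0, 0], "dr": [0, 0, 0], "fingers": 0}, {"delta_pos": [0, 0, 0], "dr": [0, 0, 0], "fingers": 0.3}, {"delta_pos": [0, 0, 0], "dr": [0, 0, 0], "fingers": 0.6}, {"delta_pos": [0, 0, 0], "dr": [0, 0, 0], "fingers": 0.6}], newtons=15)

```text
time: 31.62
tool_pos: [0.4194, -0.2163, -0.0294]
tool_rot: [3.142, -0.001, -0.679]
contact_force: [0.9, -0.6, -0.5]
opening: 0.047
grip_force: 15.2
```

Request:
step_arm(increments=[{"delta_pos": [0, 0, -1], "dr": [0, 0, 0], "fingers": 0.6}, {"delta_pos": [0, 0, -4], "dr": [0, 0, 0], "fingers": 0.6}, {"delta_pos": [0, 0, -8], "dr": [0, 0, 0], "fingers": 0.6}, {"delta_pos": [0, 0, -12], "dr": [0, 0, 0], "fingers": 0.6}, {"delta_pos": [0, 0, -16], "dr": [0, 0, 0], "fingers": 0.6}])

```text
time: 32.25
tool_pos: [0.419, -0.2159, 0.1323]
tool_rot: [3.142, -0.0, -0.679]
contact_force: [0.8, -0.7, -1.1]
opening: 0.0466
grip_force: 15.0
```

Request:
step_arm(increments=[{"delta_pos": [-0.3, -4.5, -1], "dr": [0, 0, -6], "fingers": 0.6}, {"delta_pos": [-0.6, -9.2, -1], "dr": [0, 0, -12], "fingers": 0.6}, {"delta_pos": [-0.9, -14, -1], "dr": [0, 0, -18], "fingers": 0.6}, {"delta_pos": [-1.2, -18.5, 0], "dr": [0, 0, -24], "fingers": 0.6}, {"delta_pos": [-1.35, -22.9, 0], "dr": [0, 0, -30.6], "fingers": 0.6}])

```text
time: 32.88
tool_pos: [0.5526, -0.0279, 0.1303]
tool_rot: [3.141, 0.001, -0.141]
contact_force: [0.8, -0.7, -1.2]
opening: 0.0466
grip_force: 15.0
```

Request:
step_arm(increments=[{"delta_pos": [0, 0, 2], "dr": [0, 0, 0], "fingers": 0.6}, {"delta_pos": [0, 0, 5], "dr": [0, 0, 0], "fingers": 0.6}, {"delta_pos": [0, 0, 8], "dr": [0, 0, 0], "fingers": 0.6}, {"delta_pos": [0, 0, 10], "dr": [0, 0, 0], "fingers": 0.6}, {"delta_pos": [0, 0, 10.5], "dr": [0, 0, 0], "fingers": 0.6}])

```text
time: 33.5
tool_pos: [0.5516, -0.0292, 0.0246]
tool_rot: [-3.142, 0.002, -0.145]
contact_force: [0.0, 0.5, -0.5]
opening: 0.0469
grip_force: 15.0
```

Request:
step_arm(increments=[{"delta_pos": [0, 0, 0], "dr": [0, 0, 0], "fingers": -0.1}, {"delta_pos": [0, 0, 0], "dr": [0, 0, 0], "fingers": -0.3}, {"delta_pos": [0, 0, -1], "dr": [0, 0, 0], "fingers": -0.3}, {"delta_pos": [0, 0, -6], "dr": [0, 0, 0], "fingers": -0.3}, {"delta_pos": [0, 0, -12], "dr": [0, 0, 0], "fingers": -0.3}])

```text
time: 34.12
tool_pos: [0.552, -0.0294, 0.1472]
tool_rot: [3.142, 0.001, -0.145]
contact_force: [1.0, -0.2, 0.1]
opening: 0.0597
grip_force: 0.0
```

Request:
step_arm(increments=[{"delta_pos": [0, 6, 0], "dr": [0, 0, 0], "fingers": -0.3}, {"delta_pos": [0, 12, 0], "dr": [0, 0, 0], "fingers": -0.3}, {"delta_pos": [0, 18, 0], "dr": [0, 0, 0], "fingers": -0.3}, {"delta_pos": [0, 24, 0], "dr": [0, 0, 0], "fingers": -0.3}, {"delta_pos": [0, 30, 0], "dr": [0, 0, 0], "fingers": -0.3}])

```text
time: 34.75
tool_pos: [0.509, -0.3283, 0.147]
tool_rot: [3.141, -0.002, -0.145]
contact_force: [1.0, 0.9, 1.1]
opening: 0.0599
grip_force: 0.0
```

```bash
python3 - <<'E'
from see import *
s=robot.observe(); print(s['tool_pos'],s['tool_rot'],s['qpos'].round(2))
for n in ('top','side'):
  im=viewer.read_camera(n); cv2.imwrite(f'pics/{n}p2.png',im[:,:,::-1])
  for c,a,b in blobs(n,(22,110,40),(45,255,170),im,15):
    if n=='top' or 280<c[0]<460: print(n,c,a,b,pw(n,*c,.04).round(3))
E
```

```text
[ 0.50900969 -0.32833326  0.14698926] [ 3.14056312e+00 -1.83598925e-03 -1.44885415e-01] [-0.7   0.52  1.36  0.    1.26  1.02]
top [320.8, 170.5] 202 [313, 163, 17, 16] [0.62  0.003 0.04 ]
top [332.8, 196.8] 275 [325, 187, 17, 23] [ 0.543 -0.029  0.04 ]
side [295.6, 198.4] 279 [287, 187, 18, 23] [ 0.625 -0.     0.04 ]
```

```bash
python3 - <<'E'
from see import *
t0=cv2.imread('pics/top0.png').astype(int)
h0=cv2.cvtColor(t0.astype(np.uint8),cv2.COLOR_BGR2HSV)
for px in [(228,192),(231,200),(222,200),(217,198)]: print('nut/bowl',px,h0[px[1],px[0]],t0[px[1],px[0]])
for nm in ('top','side'):
  t0=cv2.imread(f'pics/{nm}0.png').astype(int)
  im=cv2.imread(f'pics/{nm}p2.png').astype(int)
  # chromaticity diff (insensitive to shadows)
  f=lambda a:a/np.maximum(a.sum(2,keepdims=True),60)
  d=cv2.GaussianBlur(np.abs(f(im)-f(t0)).sum(2),(3,3),0); m=(d>.08).astype(np.uint8)
  k,_,st,c=cv2.connectedComponentsWithStats(m)
  print(nm,[(c[i].round().tolist(),st[i,2:].tolist()) for i in range(1,k) if st[i,4]>12])
im=cv2.imread('pics/topp2.png'); g=cv2.cvtColor(im,cv2.COLOR_BGR2GRAY)[155:215,288:368]
g=cv2.resize(g,None,fx=5,fy=5,interpolation=cv2.INTER_CUBIC); g=cv2.createCLAHE(3,(4,4)).apply(g)
ci=cv2.HoughCircles(g,cv2.HOUGH_GRADIENT,1,30,param1=80,param2=14,minRadius=20,maxRadius=30)
print((ci[0]/[5,5,5]+[288,155,0]).round(1).tolist() if ci is not None else None)
E
```

```text
nut/bowl (228, 192) [ 11 138  63] [29 42 63]
nut/bowl (231, 200) [ 13 153  55] [22 36 55]
nut/bowl (222, 200) [ 16 144  94] [41 69 94]
nut/bowl (217, 198) [ 10 157  47] [18 28 47]
top [([579.0, 41.0], [8, 5, 22]), ([635.0, 40.0], [8, 5, 21]), ([302.0, 94.0], [57, 33, 677]), ([222.0, 97.0], [5, 7, 20]), ([299.0, 114.0], [24, 21, 213]), ([129.0, 159.0], [50, 93, 729]), ([187.0, 116.0], [8, 5, 29]), ([566.0, 123.0], [12, 11, 74]), ([454.0, 293.0], [416, 280, 40565]), ([312.0, 142.0], [20, 5, 51]), ([339.0, 146.0], [33, 7, 87]), ([328.0, 156.0], [65, 28, 566]), ([363.0, 149.0], [13, 5, 36]), ([249.0, 157.0], [4, 4, 14]), ([308.0, 165.0], [4, 8, 17]), ([321.0, 171.0], [19, 16, 225]), ([292.0, 169.0], [3, 10, 17]), ([24.0, 182.0], [51, 21, 386]), ([224.0, 197.0], [45, 45, 1203]), ([298.0, 195.0], [14, 34, 230]), ([189.0, 187.0], [27, 12, 92]), ([333.0, 197.0], [17, 24, 290]), ([516.0, 199.0], [11, 13, 66]), ([547.0, 200.0], [11, 7, 40]), ([579.0, 206.0], [13, 10, 88]), ([181.0, 215.0], [9, 9, 37]), ([615.0, 213.0], [44, 9, 235]), ([127.0, 222.0], [6, 14, 45]), ([322.0, 222.0], [79, 17, 456
[... 693 characters left out ...]
), ([423.0, 152.0], [46, 106, 2354]), ([554.0, 111.0], [12, 6, 21]), ([486.0, 124.0], [42, 30, 683]), ([572.0, 117.0], [13, 6, 20]), ([553.0, 121.0], [16, 7, 24]), ([600.0, 135.0], [34, 29, 346]), ([620.0, 133.0], [13, 5, 39]), ([486.0, 204.0], [66, 86, 2827]), ([296.0, 198.0], [20, 23, 308]), ([572.0, 201.0], [65, 26, 200]), ([406.0, 224.0], [5, 17, 50]), ([440.0, 287.0], [110, 87, 5659]), ([606.0, 299.0], [60, 101, 1050]), ([215.0, 241.0], [20, 7, 38]), ([302.0, 281.0], [23, 32, 475]), ([512.0, 318.0], [15, 13, 84]), ([472.0, 320.0], [11, 6, 24]), ([583.0, 367.0], [3, 9, 22]), ([474.0, 387.0], [5, 5, 13])]
[[353.1, 175.1, 5.7], [299.9, 197.7, 5.9], [355.1, 164.1, 5.9], [296.3, 161.5, 5.7]]
```

```bash
python3 - <<'E'
from h import *
P=np.array([.6272,.1032,.247]);Rt=R.from_euler('xyz',[-1.2224,0,.349]);tz=Rt.apply([0,0,1]);hd=np.array([np.cos(.349),np.sin(.349),0])
for nm,g in (('tool',P-.0533*tz),('world',P-.0188*tz+[0,0,.0345])):
    c=g-hd*.088; 
    print(nm,[((proj('side',q)[0]-[180,90])*1.53+[398,0]).round() .tolist() for q in (c-tz*-.025*1+0*tz, c+tz*.042, c+hd*.15, g)])
s=robot.observe(); print(s['tool_pos']); toolmove([.5926,-.3075,.05],down(1.495)); toolmove([.5926,-.3075,-.0235],down(1.495))
# cover visibility check in side image: handle
E
```

```text
tool [[581.0, 86.0], [576.0, 87.0], [502.0, 61.0], [537.0, 71.0]]
world [[570.0, 66.0], [564.0, 67.0], [487.0, 42.0], [524.0, 51.0]]
[ 0.50788269 -0.33233447  0.14641296]
cm [ 8.  -3.8  9.6] deg [  0.2   0.1 -94.3]
cm [ 8.  -3.8 17. ] deg [  0.2   0.1 -94.3]
```

Request:
step_arm(increments=[{"delta_pos": [1.6, -0.8, 0], "dr": [0, 0, -10], "fingers": -0.3}, {"delta_pos": [3.2, -1.5, 0], "dr": [0, 0, -20], "fingers": -0.3}, {"delta_pos": [4.8, -2.3, 0], "dr": [0, 0, -30], "fingers": -0.3}, {"delta_pos": [6.4, -3, 0], "dr": [0, 0, -40], "fingers": -0.3}, {"delta_pos": [8, -3.8, 0], "dr": [0, 0, -50], "fingers": -0.3}])

```text
time: 35.48
tool_pos: [0.5947, -0.2994, 0.1467]
tool_rot: [3.141, -0.0, 0.734]
contact_force: [-0.3, -0.3, -0.2]
opening: 0.0595
grip_force: 0.0
```

Request:
step_arm(increments=[{"delta_pos": [0, 0, 0], "dr": [0, 0, -10], "fingers": -0.3}, {"delta_pos": [0, 0, 1], "dr": [0, 0, -20], "fingers": -0.3}, {"delta_pos": [0, 0, 3], "dr": [0, 0, -30], "fingers": -0.3}, {"delta_pos": [0, 0, 5], "dr": [0, 0, -40], "fingers": -0.3}, {"delta_pos": [0, 0, 7], "dr": [0, 0, -44], "fingers": -0.3}])

```text
time: 36.1
tool_pos: [0.5943, -0.2996, 0.0761]
tool_rot: [3.14, 0.001, 1.5]
contact_force: [0.5, 0.1, 0.7]
opening: 0.0596
grip_force: 0.0
```

```bash
python3 - <<'E'
from h import *
s=robot.observe(); print(s['tool_pos'],s['tool_rot'],s['qpos'].round(2))
toolmove([.5926,-.3075,-.0235],down(1.495))
E
```

```text
[ 0.59428164 -0.29961334  0.07608621] [3.14047701e+00 5.16057906e-04 1.49965329e+00] [-0.58  0.7   1.25  0.    1.19 -0.51]
cm [-0.8 -0.1 10. ] deg [0.1 0.  0.3]
```

Request:
step_arm(increments=[{"delta_pos": [-0.8, -0.1, 1], "dr": [0, 0, 0], "fingers": -0.3}, {"delta_pos": [-0.8, -0.1, 4], "dr": [0, 0, 0], "fingers": -0.3}, {"delta_pos": [-0.8, -0.1, 7], "dr": [0, 0, 0], "fingers": -0.3}, {"delta_pos": [-0.8, -0.1, 9], "dr": [0, 0, 0], "fingers": -0.3}, {"delta_pos": [-0.8, -0.1, 9.9], "dr": [0, 0, 0], "fingers": -0.3}])

```text
time: 36.72
tool_pos: [0.5922, -0.3081, -0.0242]
tool_rot: [-3.141, -0.0, 1.495]
contact_force: [0.5, -0.4, -0.4]
opening: 0.0598
grip_force: 0.0
```

Request:
step_arm(increments=[{"delta_pos": [0, 0, 0], "dr": [0, 0, 0], "fingers": 0.1}, {"delta_pos": [0, 0, 0], "dr": [0, 0, 0], "fingers": 0.5}, {"delta_pos": [0, 0, 0], "dr": [0, 0, 0], "fingers": 1}, {"delta_pos": [0, 0, 0], "dr": [0, 0, 0], "fingers": 1}, {"delta_pos": [0, 0, 0], "dr": [0, 0, 0], "fingers": 1}], newtons=50)

```text
time: 37.35
tool_pos: [0.5923, -0.3081, -0.0234]
tool_rot: [-3.142, 0.0, 1.496]
contact_force: [-3.9, 0.3, 2.7]
opening: 0.0144
grip_force: 1.4
```

Request:
step_arm(increments=[{"delta_pos": [0, 0, -1], "dr": [0, 0, 0], "fingers": 1}, {"delta_pos": [0, 0, -5], "dr": [0, 0, 0], "fingers": 1}, {"delta_pos": [0, 0, -10], "dr": [0, 0, 0], "fingers": 1}, {"delta_pos": [0, 0, -15], "dr": [0, 0, 0], "fingers": 1}, {"delta_pos": [0, 0, -20], "dr": [0, 0, 0], "fingers": 1}])

```text
time: 37.98
tool_pos: [0.592, -0.3079, 0.1784]
tool_rot: [-3.141, -0.0, 1.496]
contact_force: [0.9, -0.1, -2.0]
opening: 0.0137
grip_force: 50.0
```

```bash
python3 - <<'E'
from h import *
s=robot.observe(); print(s['tool_pos'],s['tool_rot'],s['torque'],s['opening'])
im=viewer.read_camera('top'); cv2.imwrite('pics/topc.png',im[:,:,::-1]); im=viewer.read_camera('side'); cv2.imwrite('pics/sidec.png',im[:,:,::-1])
E
```

```text
[ 0.59200253 -0.30786664  0.17837834] [-3.14149488e+00 -4.74720109e-05  1.49572780e+00] [-0.06479517 -0.17282189  0.02861917] 0.013650733829439815
```

```bash
cat > cov.py <<'E'
from kin import *
L=np.load('L.npy'); B=np.array([.5751,-.0125,0]); YB=-.1505; RB=R.from_euler('z',YB)
def cpose(xe,ze,th,y=0.,k=.0234):
    """near lower edge at box (xe,y,ze), far edge up by th deg -> reported TCP pose"""
    Rc=RB*R.from_euler('y',-th,degrees=True)
    o=B+RB.apply([xe,y,ze])+Rc.apply([.098,0,0])
    Rt=Rc*R.from_matrix(np.array([[0,1,0],[1,0,0],[0,0,-1.]]).T)
    return o-k*Rc.apply([0,0,1]),Rt
def where(k=.0234):
    s=robot.observe(); Rt=R.from_euler('xyz',s['tool_rot']); Rc=Rt*R.from_matrix(np.array([[0,1,0],[1,0,0],[0,0,-1.]]))
    o=s['tool_pos']+k*Rc.apply([0,0,1]); e=RB.inv().apply(o+Rc.apply([-.098,0,0])-B); f=RB.inv().apply(o+Rc.apply([.098,0,0])-B)
    print('near edge',e.round(4),'far',f.round(4),'rel rot',(RB.inv()*Rc).as_rotvec(degrees=True).round(2),'F',s['contact_force'].round(1),'tq',s['torque'].round(2))
def go(*a,**k):
    P,Rt=cpose(*a,**k); s=robot.observe(); q,e=ik(P,Rt,s['qpos'],L)
    print(a,'P',P.round(4),'ik',round(e,4),q.round(2)); toolmove(P,Rt)
E
python3 - <<'E'
from cov import *
where(); go(-.06,.2,12); go(-.062,.13,12); go(-.065,.096,12); go(-.097,.095,12); go(-.097,.094,0)
E
```

```text
near edge [-0.0338 -0.2982  0.2065] far [ 0.1616 -0.2834  0.2086] rel rot [-0.34 -0.64  4.33] F [ 0.2 -0.5 -1.8] tq [-0.01 -0.19 -0.03]
(-0.06, 0.2, 12) P [ 0.6154 -0.0186  0.1975] ik 0.0 [-0.16  0.38  1.48  0.    1.08 -0.01]
cm [29.2 -0.1 -1.5] deg [-11.4  -0.1   4.3]
(-0.062, 0.13, 12) P [ 0.6134 -0.0183  0.1275] ik 0.0 [-0.16  0.44  1.59  0.    0.91 -0.01]
cm [29.2 -0.4  5.5] deg [-11.4  -0.1   4.3]
(-0.065, 0.096, 12) P [ 0.6104 -0.0179  0.0935] ik 0.0 [-0.16  0.47  1.64  0.    0.82 -0.01]
cm [29.3 -0.7  8.9] deg [-11.4  -0.1   4.3]
(-0.097, 0.095, 12) P [ 0.5788 -0.0131  0.0925] ik 0.0 [-0.16  0.42  1.73  0.    0.78 -0.01]
cm [29.5 -3.9  8.9] deg [-11.4  -0.1   4.3]
(-0.097, 0.094, 0) P [ 0.5761 -0.0126  0.0706] ik 0.0 [-0.15  0.55  1.54  0.    1.05 -0.  ]
cm [29.6 -4.2 11.1] deg [0.6 0.3 4.3]
```

Request:
step_arm(increments=[{"delta_pos": [5, 0, -1], "dr": [0, 0, 0], "fingers": 1}, {"delta_pos": [11, 0, -1.5], "dr": [0, 0, 1], "fingers": 1}, {"delta_pos": [17, 0, -1.5], "dr": [-3, 0, 2], "fingers": 1}, {"delta_pos": [23, 0, -1.5], "dr": [-7, 0, 3], "fingers": 1}, {"delta_pos": [29.2, -0.1, -1.5], "dr": [-11.4, 0, 4.3], "fingers": 1}])

```text
time: 38.7
tool_pos: [0.6127, -0.015, 0.1908]
tool_rot: [2.942, -0.008, 1.42]
contact_force: [1.4, 1.3, -2.2]
opening: 0.0133
grip_force: 50.0
```

Request:
step_arm(increments=[{"delta_pos": [0, 0, 0], "dr": [0, 0, 0], "fingers": 1}, {"delta_pos": [0, 0, 0], "dr": [0, 0, 0], "fingers": 1}, {"delta_pos": [0, 0, 0], "dr": [0, 0, 0], "fingers": 1}, {"delta_pos": [0, 0, 0], "dr": [0, 0, 0], "fingers": 1}, {"delta_pos": [0, 0, 0], "dr": [0, 0, 0], "fingers": 1}])

```text
time: 39.33
tool_pos: [0.6133, -0.0178, 0.1911]
tool_rot: [2.943, -0.007, 1.42]
contact_force: [0.3, -0.1, -2.6]
opening: 0.0132
grip_force: 50.0
```

```bash
python3 - <<'E'
from cov import *
where(); go(-.062,.13,12); go(-.065,.096,12)
s=robot.observe(); print(s['opening'],s['time'])
im=viewer.read_camera('side'); cv2.imwrite('pics/sd.png',im[:,:,::-1])
# expected cover outline in side
Rt=R.from_euler('xyz',s['tool_rot']); Rc=Rt*R.from_matrix(np.array([[0,1,0],[1,0,0],[0,0,-1.]])); o=s['tool_pos']+.0234*Rc.apply([0,0,1])
pts=[proj('side',o+Rc.apply(v))[0] for v in ([-.098,-.092,0.004],[-.098,.092,0.004],[.098,.092,0.004],[.098,-.092,0.004])]
bx=[proj('side',B+RB.apply(v))[0] for v in ([-.082,-.097,.110],[-.082,.097,.110],[-.11,.105,.118],[.11,.105,.103],[-.11,-.105,.118],[-.11,.105,0],[-.11,-.105,0])]
c=cv2.resize(im[80:260,210:430],None,fx=3.3,fy=3.3,interpolation=cv2.INTER_CUBIC)
T=lambda u:tuple(int(v) for v in (u-[210,80])*3.3)
for i in range(4): cv2.line(c,T(pts[i]),T(pts[(i+1)%4]),(255,0,255),1)
for b in bx: cv2.circle(c,T(b),3,(0,255,255),1)
cv2.imwrite('pics/sdo.png',c[:,:,::-1])
E
```

```text
near edge [-0.0621  0.0005  0.1948] far [1.300e-01 2.000e-04 2.334e-01] rel rot [  0.42 -11.37  -0.07] F [ 0.3 -0.1 -2.6] tq [0.02 0.12 0.04]
(-0.062, 0.13, 12) P [ 0.6134 -0.0183  0.1275] ik 0.0 [-0.16  0.44  1.59  0.    0.91 -0.01]
cm [-0.1 -1.2  6.2] deg [-0.6 -0.4 -0.1]
(-0.065, 0.096, 12) P [ 0.6104 -0.0179  0.0935] ik 0.0 [-0.16  0.47  1.64  0.    0.82 -0.01]
cm [-0.1 -2.2  9.5] deg [-0.6 -0.4 -0.1]
0.0132312387898407 39.325
```

View pics/sdo.png

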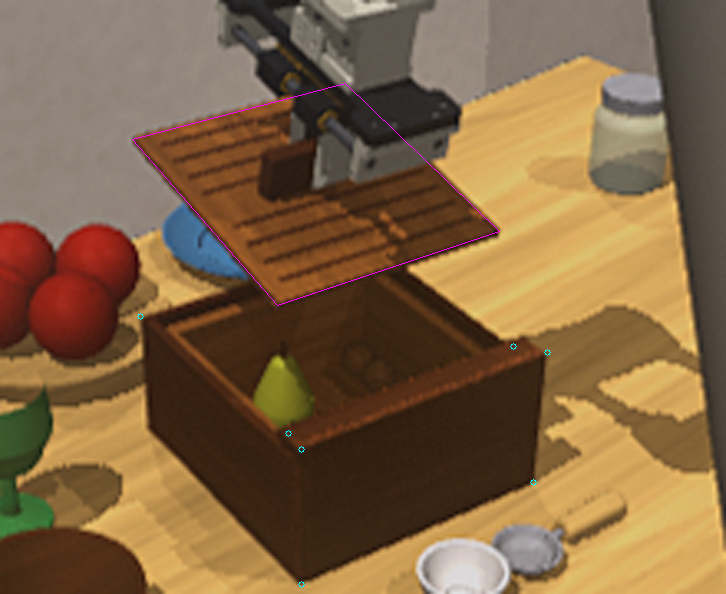

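Request:
step_arm(increments=[{"delta_pos": [0, -0.4, 2], "dr": [-0.6, -0.4, 0], "fingers": 1}, {"delta_pos": [0, -0.9, 4], "dr": [-0.6, -0.4, 0], "fingers": 1}, {"delta_pos": [0, -1.3, 6], "dr": [-0.6, -0.4, 0], "fingers": 1}, {"delta_pos": [0, -1.6, 7.5], "dr": [-0.6, -0.4, 0], "fingers": 1}, {"delta_pos": [0, -1.8, 8.5], "dr": [-0.6, -0.4, 0], "fingers": 1}])

```text
time: 40.0
tool_pos: [0.6124, -0.0162, 0.1038]
tool_rot: [2.933, -0.001, 1.42]
contact_force: [0.1, 0.5, -2.0]
opening: 0.0136
grip_force: 50.0
```

Request:
step_arm(increments=[{"delta_pos": [0, 0, 0], "dr": [0, 0, 0], "fingers": 1}, {"delta_pos": [0, 0, 0], "dr": [0, 0, 0], "fingers": 1}, {"delta_pos": [0, 0, 0], "dr": [0, 0, 0], "fingers": 1}, {"delta_pos": [0, 0, 0], "dr": [0, 0, 0], "fingers": 1}, {"delta_pos": [0, 0, 0], "dr": [0, 0, 0], "fingers": 1}])

```text
time: 40.62
tool_pos: [0.6126, -0.0161, 0.1048]
tool_rot: [2.932, -0.0, 1.42]
contact_force: [0.8, -1.1, -2.0]
opening: 0.014
grip_force: 50.0
```

```bash
python3 - <<'E'
from cov import *
where(); go(-.065,.097,12); go(-.08,.0965,12); go(-.095,.096,12)
E
```

```text
near edge [-0.0631  0.0021  0.1072] far [0.1286 0.002  0.148 ] rel rot [  0.03 -12.01  -0.03] F [ 0.8 -1.1 -2. ] tq [-0.    0.13  0.03]
(-0.065, 0.097, 12) P [ 0.6104 -0.0179  0.0945] ik 0.0 [-0.16  0.47  1.64  0.    0.83 -0.01]
cm [-0.2 -0.4  1. ] deg [ 0. -0. -0.]
(-0.08, 0.0965, 12) P [ 0.5956 -0.0156  0.094 ] ik 0.0 [-0.16  0.45  1.68  0.    0.81 -0.01]
cm [-0.2 -1.9  0.7] deg [ 0. -0. -0.]
(-0.095, 0.096, 12) P [ 0.5808 -0.0134  0.0935] ik 0.0 [-0.16  0.43  1.72  0.    0.79 -0.01]
cm [-0.2 -3.4  0.4] deg [ 0. -0. -0.]
```

Request:
step_arm(increments=[{"delta_pos": [-0.1, -0.2, 0.5], "dr": [0, 0, 0], "fingers": 1}, {"delta_pos": [-0.2, -0.4, 1], "dr": [0, 0, 0], "fingers": 1}, {"delta_pos": [-0.2, -0.7, 1], "dr": [0, 0, 0], "fingers": 1}, {"delta_pos": [-0.2, -1.3, 0.9], "dr": [0, 0, 0], "fingers": 1}, {"delta_pos": [-0.2, -1.9, 0.7], "dr": [0, 0, 0], "fingers": 1}])

```text
time: 41.25
tool_pos: [0.5947, -0.0154, 0.0937]
tool_rot: [2.932, -0.001, 1.42]
contact_force: [0.6, -0.1, -2.1]
opening: 0.0134
grip_force: 50.0
```

```bash
python3 - <<'E'
from cov import *
where(); go(-.095,.0955,12)
E
```

```text
near edge [-0.0809  0.0001  0.0963] far [ 0.1108 -0.      0.137 ] rel rot [  0.03 -11.98  -0.03] F [ 0.6 -0.1 -2.1] tq [-0.02  0.16 -0.04]
(-0.095, 0.0955, 12) P [ 0.5808 -0.0134  0.093 ] ik 0.0 [-0.16  0.43  1.72  0.    0.79 -0.01]
cm [-0.  -1.4 -0.2] deg [-0. -0. -0.]
```

Request:
step_arm(increments=[{"delta_pos": [0, -0.3, 0], "dr": [0, 0, 0], "fingers": 1}, {"delta_pos": [0, -0.6, -0.1], "dr": [0, 0, 0], "fingers": 1}, {"delta_pos": [0, -1, -0.1], "dr": [0, 0, 0], "fingers": 1}, {"delta_pos": [0, -1.4, -0.2], "dr": [0, 0, 0], "fingers": 1}, {"delta_pos": [0, -1.4, -0.2], "dr": [0, 0, 0], "fingers": 1}])

```text
time: 41.88
tool_pos: [0.581, -0.0133, 0.0928]
tool_rot: [2.933, -0.001, 1.42]
contact_force: [0.3, 0.7, -2.9]
opening: 0.0136
grip_force: 50.0
```

```bash
python3 - <<'E'
from cov import *
where(); 
for t in (10,8,6,4,2,0): go(-.0955,.095,t)
E
```

```text
near edge [-0.0948  0.0001  0.0953] far [ 0.097 -0.     0.136] rel rot [  0.03 -11.98  -0.03] F [ 0.3  0.7 -2.9] tq [-0.02  0.13 -0.04]
(-0.0955, 0.095, 10) P [ 0.5801 -0.0133  0.089 ] ik 0.0 [-0.16  0.45  1.69  0.    0.83 -0.01]
cm [-0.  -0.2  0.4] deg [ 2. -0. -0.]
(-0.0955, 0.095, 8) P [ 0.5798 -0.0132  0.0855] ik 0.0 [-0.16  0.47  1.66  0.    0.88 -0.01]
cm [-0.  -0.3  0.7] deg [ 4. -0. -0.]
(-0.0955, 0.095, 6) P [ 0.5795 -0.0132  0.082 ] ik 0.0 [-0.16  0.49  1.63  0.    0.92 -0.01]
cm [-0.  -0.4  1. ] deg [ 6. -0. -0.]
(-0.0955, 0.095, 4) P [ 0.5789 -0.0131  0.0785] ik 0.0 [-0.16  0.51  1.6   0.    0.96 -0.  ]
cm [-0.  -0.5  1.4] deg [ 8. -0. -0.]
(-0.0955, 0.095, 2) P [ 0.5783 -0.013   0.075 ] ik 0.0 [-0.16  0.53  1.57  0.    1.01 -0.  ]
cm [-0.  -0.6  1.7] deg [10. -0. -0.]
(-0.0955, 0.095, 0) P [ 0.5776 -0.0129  0.0716] ik 0.0 [-0.15  0.55  1.54  0.    1.05 -0.  ]
cm [-0.  -0.8  2. ] deg [12. -0. -0.]
```

Request:
step_arm(increments=[{"delta_pos": [0, -0.3, 0.4], "dr": [2, 0, 0], "fingers": 1}, {"delta_pos": [0, -0.4, 0.7], "dr": [4, 0, 0], "fingers": 1}, {"delta_pos": [0, -0.5, 1], "dr": [6, 0, 0], "fingers": 1}, {"delta_pos": [0, -0.6, 1.4], "dr": [8, 0, 0], "fingers": 1}, {"delta_pos": [0, -0.6, 1.4], "dr": [8, 0, 0], "fingers": 1}])

```text
time: 42.5
tool_pos: [0.5789, -0.0131, 0.0775]
tool_rot: [3.072, -0.0, 1.42]
contact_force: [-0.2, -0.7, -3.2]
opening: 0.0138
grip_force: 50.0
```

```bash
python3 - <<'E'
from cov import *
where(); go(-.0965,.0945,1);go(-.0965,.0935,0)
E
```

```text
near edge [-0.0956  0.      0.094 ] far [ 9.990e-02 -1.000e-04  1.077e-01] rel rot [ 0.03 -4.   -0.04] F [-0.2 -0.7 -3.2] tq [-0.03  0.02 -0.02]
(-0.0965, 0.0945, 1) P [ 0.577  -0.0128  0.0728] ik 0.0 [-0.15  0.54  1.56  0.    1.03 -0.  ]
cm [ 0.  -0.2  0.5] deg [ 3. -0. -0.]
(-0.0965, 0.0935, 0) P [ 0.5766 -0.0127  0.0701] ik 0.0 [-0.15  0.55  1.54  0.    1.05 -0.  ]
cm [ 0.  -0.3  0.7] deg [ 4. -0. -0.]
```

Request:
step_arm(increments=[{"delta_pos": [0, -0.15, 0.2], "dr": [1, 0, 0], "fingers": 1}, {"delta_pos": [0, -0.2, 0.35], "dr": [2, 0, 0], "fingers": 1}, {"delta_pos": [0, -0.2, 0.5], "dr": [3, 0, 0], "fingers": 1}, {"delta_pos": [0, -0.25, 0.6], "dr": [3.5, 0, 0], "fingers": 1}, {"delta_pos": [0, -0.3, 0.7], "dr": [4, 0, 0], "fingers": 1}])

```text
time: 43.12
tool_pos: [0.5758, -0.0126, 0.0705]
tool_rot: [-3.141, -0.0, 1.42]
contact_force: [0.1, -0.2, -3.3]
opening: 0.014
grip_force: 50.0
```

```bash
python3 - <<'E'
from cov import *
where(); go(-.0965,.0925,0)
E
```

```text
near edge [-0.0972  0.0001  0.094 ] far [ 0.0988 -0.      0.0939] rel rot [ 0.03  0.04 -0.03] F [ 0.1 -0.2 -3.3] tq [-0.08 -0.14  0.04]
(-0.0965, 0.0925, 0) P [ 0.5766 -0.0127  0.0691] ik 0.0 [-0.15  0.56  1.54  0.    1.04 -0.  ]
cm [-0.   0.1  0.1] deg [-0. -0. -0.]
```

Request:
step_arm(increments=[{"delta_pos": [0, 0, 0.05], "dr": [0, 0, 0], "fingers": 1}, {"delta_pos": [0, 0, 0.1], "dr": [0, 0, 0], "fingers": 1}, {"delta_pos": [0, 0, 0.15], "dr": [0, 0, 0], "fingers": 1}, {"delta_pos": [0, 0, 0.2], "dr": [0, 0, 0], "fingers": 1}, {"delta_pos": [0, 0, 0.2], "dr": [0, 0, 0], "fingers": 1}])

```text
time: 43.75
tool_pos: [0.5759, -0.0125, 0.0696]
tool_rot: [3.141, -0.0, 1.42]
contact_force: [-2.7, 0.6, 5.9]
opening: 0.0137
grip_force: 50.0
```

```bash
python3 - <<'E'
from cov import *
where()
E
```

```text
near edge [-0.0972  0.0001  0.093 ] far [0.0988 0.     0.0931] rel rot [ 0.03 -0.03 -0.02] F [-2.7  0.6  5.9] tq [-0.01  0.45  0.01]
```

Request:
step_arm(increments=[{"delta_pos": [0, 0, 0], "dr": [0, 0, 0], "fingers": 0.5}, {"delta_pos": [0, 0, 0], "dr": [0, 0, 0], "fingers": 0.2}, {"delta_pos": [0, 0, 0], "dr": [0, 0, 0], "fingers": 0}, {"delta_pos": [0, 0, 0], "dr": [0, 0, 0], "fingers": 0}, {"delta_pos": [0, 0, 0], "dr": [0, 0, 0], "fingers": 0}])

```text
time: 44.38
tool_pos: [0.5759, -0.0125, 0.0685]
tool_rot: [-3.141, -0.001, 1.42]
contact_force: [0.2, 0.6, -0.7]
opening: 0.0455
grip_force: 0.0
```

Request:
step_arm(increments=[{"delta_pos": [0, 0, -2], "dr": [0, 0, 0], "fingers": 0}, {"delta_pos": [0, 0, -5], "dr": [0, 0, 0], "fingers": 0}, {"delta_pos": [0, 0, -9], "dr": [0, 0, 0], "fingers": 0}, {"delta_pos": [0, 0, -13], "dr": [0, 0, 0], "fingers": 0}, {"delta_pos": [0, 0, -13], "dr": [0, 0, 0], "fingers": 0}])

```text
time: 45.0
tool_pos: [0.5778, -0.0128, 0.2022]
tool_rot: [3.135, -0.001, 1.42]
contact_force: [-0.1, -0.1, -0.0]
opening: 0.0454
grip_force: 0.0
```

Request:
step_arm(increments=[{"delta_pos": [-6, 0, 0], "dr": [0, 0, 0], "fingers": 0}, {"delta_pos": [-12, 0, 0], "dr": [0, 0, 0], "fingers": 0}, {"delta_pos": [-18, 0, 0], "dr": [0, 0, 0], "fingers": 0}, {"delta_pos": [-24, 0, 0], "dr": [0, 0, 0], "fingers": 0}, {"delta_pos": [-30, 0, 0], "dr": [0, 0, 0], "fingers": 0}])

```text
time: 45.62
tool_pos: [0.5299, -0.3108, 0.1973]
tool_rot: [-3.14, -0.001, 1.42]
contact_force: [1.1, -0.4, -0.2]
opening: 0.0462
grip_force: 0.0
```

```bash
python3 - <<'E'
from see import *
from cov import B,RB
s=robot.observe(); print(s['tool_pos'],s['contact_force'],s['time'])
t=viewer.read_camera('top'); sd=viewer.read_camera('side')
cv2.imwrite('pics/tf.png',t[:,:,::-1]); cv2.imwrite('pics/sf.png',sd[:,:,::-1])
for n,im in (('top',t),('side',sd)): print(n,[(c,a) for c,a,b in blobs(n,(22,110,40),(45,255,170),im,15) if n=='top' or 280<c[0]<460])
# shift of the seen cover relative to its rendered expected place: edge alignment score (handle outline + panel edges) over small offsets
def score(n,im,dx,dy,dz,th):
    g=cv2.GaussianBlur(cv2.cvtColor(im,cv2.COLOR_RGB2GRAY),(3,3),0); G=np.hypot(cv2.Sobel(g,cv2.CV_32F,1,0),cv2.Sobel(g,cv2.CV_32F,0,1))
    Rc=R.from_euler('y',-th,degrees=True)
    segs=[([-.007,-.045,.044],[-.007,.045,.044]),([.007,-.045,.044],[.007,.045,.044]),([-.007,.045,.044],[-.007,.045,.008]),([-.007,.045,.044],[.007,.045,.044]),([-.007,-.045,.008],[-.007,.045,.008]),([.098,-.092,.008],[.098,.092,.008]),([-.08,.092,.008],[.098,.092,.008])]
    tot=0
    for a,b in segs:
        P=np.linspace(a,b,40); P=B+RB.apply(Rc.apply(P-[-.098,0,0])+[-.098+dx,dy,.093+dz])
        u=proj(n,P).astype(np.float32); tot+=cv2.remap(G,u[:,:1],u[:,1:],cv2.INTER_LINEAR).mean()
    return tot
r=[(score('top',t,dx,dy,dz,th)+score('side',sd,dx,dy,dz,th),dx,dy,dz,th) for dx in np.arange(-.006,.0061,.002) for dy in (-.004,-.002,0,.002,.004) for dz in (-.003,0,.003,.006) for th in (0,1,2,4)]
for x in sorted(r)[-6:]: print(np.round(x,4))
# bowl: compare with start
a=cv2.imread('pics/top0.png').astype(int)[170:225,170:255]; b=t[170:225,170:255,::-1].astype(int)
for n,o,im,(y0,y1,x0,x1) in (('top','top0',t,(170,225,170,255)),('side','side0',sd,(235,300,145,260))):
    A=cv2.cvtColor(cv2.imread(f'pics/{o}.png'),cv2.COLOR_BGR2GRAY)[y0:y1,x0:x1]; Bm=cv2.cvtColor(im,cv2.COLOR_RGB2GRAY)[y0-8:y1+8,x0-8:x1+8]
    m=cv2.matchTemplate(Bm,A,cv2.TM_CCOEFF_NORMED); _,v,_,l=cv2.minMaxLoc(m); print('bowl shift px',n,l[0]-8,l[1]-8,round(v,2))
E
```

```text
[ 0.52985877 -0.31076093  0.1973112 ] [ 1.08482468 -0.39768648 -0.159824  ] 45.625
top []
side []Traceback (most recent call last):
  File "<stdin>", line 17, in <module>
  File "<stdin>", line 15, in score
  File "h.py", line 12, in proj
    p=viewer.camera_params(n);K=p["K"];T=p["T"]
ValueError: time passes only in moves, steps and waits
```

```bash
sed -i 's/^def ray/_C={}\ndef CP(n):\n    if n not in _C: _C[n]=viewer.camera_params(n)\n    return _C[n]\ndef ray/; s/p=viewer.camera_params(n)/p=CP(n)/' h.py; python3 - <<'E'
from see import *
from cov import B,RB
t=cv2.imread('pics/tf.png'); sd=cv2.imread('pics/sf.png')
def grad(im):
    g=cv2.GaussianBlur(cv2.cvtColor(im,cv2.COLOR_BGR2GRAY),(3,3),0); return np.hypot(cv2.Sobel(g,cv2.CV_32F,1,0),cv2.Sobel(g,cv2.CV_32F,0,1))
Gs={'top':grad(t),'side':grad(sd)}
segs=[([-.007,-.045,.044],[-.007,.045,.044]),([.007,-.045,.044],[.007,.045,.044]),([-.007,.045,.044],[-.007,.045,.008]),([-.007,.045,.044],[.007,.045,.044]),([-.007,-.045,.008],[-.007,.045,.008]),([.098,-.092,.008],[.098,.092,.008]),([-.08,.092,.008],[.098,.092,.008])]
Q=np.vstack([np.linspace(a,b,40) for a,b in segs])
def score(dx,dy,dz,th):
    P=B+RB.apply(R.from_euler('y',-th,degrees=True).apply(Q+[.098,0,0])+[-.098+dx,dy,.093+dz]); k=0
    for n in Gs:
        u=proj(n,P).astype(np.float32); k+=cv2.remap(Gs[n],u[:,:1],u[:,1:],cv2.INTER_LINEAR).mean()
    return k
r=[(score(dx,dy,dz,th),dx,dy,dz,th) for dx in np.arange(-.006,.0061,.002) for dy in (-.004,-.002,0,.002,.004) for dz in (-.003,0,.003,.006) for th in (0,1,2,4)]
for x in sorted(r)[-6:]: print(np.round(x,4))
for n,im,(y0,y1,x0,x1) in (('top',t,(170,225,170,255)),('side',sd,(235,300,145,260))):
    A=cv2.cvtColor(cv2.imread(f'pics/{n}0.png'),cv2.COLOR_BGR2GRAY)[y0:y1,x0:x1]; C=cv2.cvtColor(im,cv2.COLOR_BGR2GRAY)[y0-8:y1+8,x0-8:x1+8]
    _,v,_,l=cv2.minMaxLoc(cv2.matchTemplate(C,A,cv2.TM_CCOEFF_NORMED)); print('bowl shift px',n,l[0]-8,l[1]-8,round(v,2))
E
```

```text
[188.6784   0.       0.       0.       0.    ]
[ 1.896778e+02  0.000000e+00  0.000000e+00 -3.000000e-03  4.000000e+00]
[ 1.897372e+02  2.000000e-03  2.000000e-03 -3.000000e-03  1.000000e+00]
[1.925848e+02 2.000000e-03 2.000000e-03 0.000000e+00 0.000000e+00]
[ 1.935989e+02  2.000000e-03  0.000000e+00 -3.000000e-03  1.000000e+00]
[1.939782e+02 2.000000e-03 0.000000e+00 0.000000e+00 0.000000e+00]
bowl shift px top 0 0 0.97
bowl shift px side 0 0 0.97
```

```bash
python3 -c "
from cell import robot
print(robot.hand_in())"
```

```text
the job is handed in; nothing more can be done
None
```

The job is handed in at about 46 s: both pears found are in the box, the walnuts were tipped in, the bowl is upright on its mat, and the cover is hooked under the lip and seated flat; I saw only two of the four walnuts inside directly, but none were left in the bowl or on the table.

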